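# Put the big glass tube away in its drawer

## Task

Pull the low grey cabinet's drawer fully open, then lift the big glass transmitting tube out of the sloping rack under the lamp bar and lay it level in the rubber saddle inside the drawer, its dark base toward the drawer's handle. Let go and push the drawer fully shut without slamming it. The glass is thin: grip it lightly and never knock or drop it; leave the slim tube and everything loose on the desk where it is.

Things in the scene. Friction and masses are not known exactly. Their poses are not given: they have to be found in the camera images.
- tube_mid (a point): Grip point, on the axis of the big glass transmitting tube (valve): glass 44 mm in diameter, 46 mm either side of this point, grey metal inside; about 0.12 kg. x runs along the tube from base to cap; roll about it means nothing. The glass breaks if squeezed with over 20 N a side (6 to 10 N holds it well) or meets anything with over 20 N, or if let go more than 5 mm above its support.
- tube_base (a point): Centre of the end face of the big tube's black base (34 mm in diameter), 76 mm from its grip point along the tube's -x. At the other end a 12 mm thick metal cap reaches to 58 mm from the grip point. In the rack the base is at the low end, nearest the robot, against a stop.
- small_tube_mid (a point): A point on the axis of the slim glass tube (28 mm in diameter, 124 mm long) in the rack's other place, 100 mm from the big tube. Which tube is in which place varies. Leave it there.
- lamp_bar (a point): Centre of the underside of the rack's lamp bar: 40 mm deep (x), 230 mm long (y), 22 mm high, 230 mm above the table, so 130 mm straight above the tubes' places, which are 50 mm either side of it along y. It bars a gripper that comes straight down. x points away from the robot, z up. Two posts 110 mm behind it (+x), 85 mm either side, carry it.
- rack: Fixed grey rack on the table, origin on the table 170 mm behind (+x of) the lamp bar, x away from the robot. In each place a tube lies in two 12 mm long rubber V supports, 36 mm either side of the big tube's grip point, its axis rising 35 degrees towards +x. Between the supports the glass is free, with 20 mm of room below it for fingertips.
- drawer (a joint): Opening of the cabinet's drawer in m: 0 shut, 0.16 fully open (a stop). It slides with about 2 N of friction, stays where it is left, and must be shut slower than 0.3 m/s.
- drawer_handle (a point): Middle of the drawer's bar handle: a level round steel bar 10 mm thick, 100 mm long (y), its axis 45 mm in front of the drawer's front panel, 58 mm above the table. x points into the drawer; it opens towards -x and the handle moves with it. Pinch or hook it from above. The panel's top is 78 mm above the table.
- saddle (a point): Where the big tube's grip point must lie: 149 mm along +x from the handle's middle, 52 mm above the table, moving with the drawer. Two 14 mm long rubber V supports 36 mm either side hold the tube level along x, base toward the handle (-x). x points into the drawer, z up. Drawer floor 36 mm below; side walls 100 mm to either side, level with this point.
- cabinet: Fixed grey steel cabinet on the table, origin at the centre of its underside, 230 mm deep (x), 240 mm wide (y), 90 mm high; one drawer in its front, which faces -x. The saddle is clear of its top only when the drawer is open.
- mouse: Black computer mouse, 100 x 58 x 30 mm, loose on the table between the robot and the rack and cabinet; origin under its centre. Leave it.
- screw_tin: Open aluminium tin, 60 mm in diameter, 35 mm high, loose; origin under its centre. Leave it.
- driver: Screwdriver, 170 mm long, lying loose between rack and cabinet. Leave it.
- mug: White mug, 76 mm in diameter, 90 mm high, loose between rack and cabinet, further back; origin under its centre. Leave it.

How it is judged:
By the outcome, as a careful person would: the job done as asked, in the order asked, and still so for the second after the job is handed in, with the robot touching nothing.
It also fails if it takes over 72 s, if anything falls off the work surface, if the arm or the gripper's body presses on something with over 40 N, if the wrist force passes 120 N, or if a joint passes its speed limit or range.

## Robot

A 6-joint arm with a two-finger parallel gripper is mounted at the origin on the work surface. World frame = base frame: x ahead of the robot, y to its left, z up, the work surface at z = 0. Lengths are in mm, angles in rad, forces in N, time in s.
With the tool pointing down it reaches from about 350 to 975 mm from the base axis. Payload 7.1 kg.
Tool frame: the origin (TCP) lies at the very end of the fingers, on their centre line; the grasp point (between the pads) lies 19 mm behind it (ctrl.tcp_to_grasp is the distance from the TCP to the grasp point, in mm); z points along the fingers, x is the direction in which the jaws open and shut, and the axes are right-handed (so a half turn about z gives the same grasp; the last joint's range is limited). The gripper opens to 88 mm and grips with 3 to 60 N. Pads are 20 mm wide; open, the fingers measure 115 mm over their backs; the gripper's body (75 mm by 178 mm) begins 61 mm behind the grasp point.
Start: joints at [1.093, 0.423, 1.63, -0, 1.089, -0.019], TCP at [276.763, 560.363, 222.675] pointing down, gripper open.
Joint ranges: [-3, 3], [-0.9, 2.11], [0.09, 2.58], [-1.31, 4.45], [0.11, 2.69], [-2.54, 2.54]. Speed limits (rad/s): [2.39, 2.39, 3.01, 3.14, 3.14, 3.14].

## Interface

Orientations are given as a rotation vector (axis times angle).
In Python, from workcell import get_obs, viewer, ctrl, masks_of gives the robot as it stands. The module is installed in compiled form; this text tells all that it offers.
- The arm moves only by the shell command python3 -m inch 'ROWS'. ROWS is JSON, a list of rows, each an object of numbers: "tx", "ty", "tz": the shift along the tool's x, y, z in cm; "ax", "ay", "az": the turn, a rotation vector about the tool's x, y, z in degrees; "jaw": the opening, from 0 (shut) to 1 (fully open). In form: [{"tx": .., "ty": .., "tz": .., "ax": .., "ay": .., "az": .., "jaw": ..}, ...]. A call has 1 to 12 rows; each row shifts and turns the commanded pose from where the row before left it, along the tool's axes as they then stand; what a row does not reach is not made up. A row lasts 1/8 s, in which the tool goes at most 62.5 mm and 10.7 degrees, less where a joint would pass 70% of its speed; a pose out of reach is approached as far as the arm can. A call is refused whole if a number of a shift passes 6.25 or a number of a turn 10.7, either way. A call with a gripper value outside its range is refused whole. The fingers move at their own pace and stop on an object; the grip force is fixed at half the most. Time passes only in rows, so rows that do not move let the fingers close. It gives the time, the measured TCP pose, the force and the opening at its end, in the units of the state.
- get_obs(): the state, without advancing time (a new reading comes with each control period).
- viewer.get_image(name): name is "scene" or "top" or "wrist"; returns (picture, depth): 400x640x3 uint8, red, green, blue; 400x640 float32, mm along the optical axis (not along the pixel's ray), 0 where there is no reading.
- viewer.get_calibration(name): a dict with "fx", "fy", "cx", "cy" (pixels), "rvec" (rotation vector, rad) and "tvec" (3), from world to camera coordinates, as OpenCV has them. Camera axes: x right, y down, z forward; pixel columns grow to the right and rows downward; lengths in mm; the calibration is good to about 2 mm. The wrist camera is an equidistant fisheye: a pixel r from the principal point sees the ray r / f radians off the axis. A picture is of the moment at which its call begins: read the wrist's pose just before it. get_calibration takes no time and is no camera call; for the wrist camera it gives the pose at the moment of the call.
- ctrl.close_job(): hands the job in, once; it reports no verdict.
Trained networks look in the newest picture that a camera, given by its name, has taken for a name from the list of things; names that differ only in an ending like _2 or _b are one class to them, and where a whole thing is asked for, a point or a joint stands for the part that bears it (a point fixed in the world has none). Each returns a list of dicts, best first, with "score" (0 to 1); they miss things now and then, are a little off and sometimes report something else, mostly with a low value. They report only what shows in the picture. A call takes as long as a camera call.
- masks_of(camera, thing): "pixels" (400x640 bool, what is visible of it) and "location" ([column, row] in pixels, amid what is visible of it).
The state is a dict: "t": time; "qpos": joint angles; "qvel": joint speeds; "joint_torque": joint torques, N m; "ee_pos": TCP position; "orientation": TCP orientation; "ft_force": force on the tool from outside, world axes, zero at the start; "moment": the same for the moment, N m; "width": finger opening in mm.
Only numpy, scipy, OpenCV 4.12 (cv2) and the standard library are available. Lean on these libraries where they do the work, as an engineer would, in place of code of your own. Each camera call takes 0.05 s, during which the arm holds its last target. There are 200 camera calls.

## Working session

There is one attempt and no reset: what is moved stays moved. The work goes in short steps, Python scripts to look and compute and a shell command to move; the robot and the scene stay as the last step left them, time stands still between calls to the robot, and variables do not carry over. Pictures are saved under pics/ and viewed, about 8 in all and at most 12, crops included, and the job is handed in when it is done.

```bash
mkdir -p pics; cat > h.py <<'E'
import numpy as np, cv2
from scipy.spatial.transform import Rotation as R
from workcell import get_obs, viewer, ctrl, masks_of
def T(cal): return R.from_rotvec(cal['rvec']).as_matrix(), np.array(cal['tvec'])
def pts(cam, mask, depth, cal):
    v,u=np.nonzero(mask&(depth>0)); d=depth[v,u]
    if cam=='wrist':
        x=(u-cal['cx'])/cal['fx'];y=(v-cal['cy'])/cal['fy'];r=np.hypot(x,y)+1e-9
        s=np.tan(r)/r; P=np.c_[x*s*d,y*s*d,d]
    else: P=np.c_[(u-cal['cx'])/cal['fx']*d,(v-cal['cy'])/cal['fy']*d,d]
    Rm,t=T(cal); return (P-t)@Rm
def proj(p,cal):
    Rm,t=T(cal); c=Rm@np.array(p)+t; return cal['fx']*c[0]/c[2]+cal['cx'],cal['fy']*c[1]/c[2]+cal['cy']
def save(n,im): cv2.imwrite('pics/'+n,im[...,::-1])
E
python3 - <<'E'
from h import *
print(get_obs(), ctrl.tcp_to_grasp)
for c in ['top','scene']:
    im,d=viewer.get_image(c); cal=viewer.get_calibration(c); save(c+'1.png',im); np.savez(c+'1.npz',im=im,d=d)
    Rm,t=T(cal);print(c,'campos',-Rm.T@t, 'axis',Rm[2], cal['fx'])
    for n in ['tube_mid','small_tube_mid','rack','drawer','drawer_handle','cabinet','saddle','mouse','screw_tin','driver','mug']:
        for m in masks_of(c,n)[:2]:
            p=pts(c,m['pixels'],d,cal)
            if len(p): print(c,n,round(m['score'],2),np.round(m['location']),len(p),'med',np.median(p,0).round(),'lo',np.percentile(p,2,axis=0).round(),'hi',np.percentile(p,98,axis=0).round())
E
```

```text
{'t': 0.0, 'qpos': array([ 1.09295840e+00,  4.23854628e-01,  1.63072290e+00, -1.37680912e-05,
        1.08859398e+00, -1.89889413e-02]), 'qvel': array([ 0.00087014, -0.00062725, -0.00120713,  0.00057192,  0.00127153,
        0.0001359 ]), 'joint_torque': array([ 5.33165112e-04, -5.44638562e+01, -2.73660904e+01,  6.43395167e-02,
        2.27832247e-02, -2.00438521e-04]), 'ee_pos': array([276.53064155, 559.85042094, 221.88017005]), 'orientation': array([ 2.66772704e+00,  1.65761652e+00, -2.12064251e-03]), 'ft_force': array([ 0.30313515, -0.63476304,  0.17272571]), 'moment': array([ 0.02998787,  0.00143838, -0.01993419]), 'width': 87.79991564786859} 18.700000000000003
top campos [ 388.35722776  -12.3728692  1235.80479625] axis [ 0.18143702  0.00540943 -0.98338769] 448.57917642346735
top tube_mid 0.93 [430. 229.] 501 med [ 539. -300.  100.] lo [ 500. -327.   60.] hi [ 570. -285.  126.]
top small_tube_mid 0.65 [391. 221.] 244 med [ 559. -204.   83.] lo [ 526. -219.   60.] hi [ 585. -193.  106.]
top rack 0.72 [415. 201.] 6440 med [ 582. -261.  104.] lo [ 493. -363.    5.] hi [ 719. -158.  
[... 2064 characters left out ...]
. 351.  84.]
scene saddle 0.47 [260. 185.] 6244 med [ 633. -243.   61.] lo [ 507. -372.    2.] hi [ 726. -153.  254.]
scene mouse 0.69 [382. 196.] 527 med [393.  14.  24.] lo [336. -28.   8.] hi [432.  49.  34.]
scene mouse 0.17 [260. 157.] 369 med [ 588. -296.  122.] lo [ 506. -327.   57.] hi [ 665. -188.  234.]
scene screw_tin 0.58 [354. 218.] 419 med [499. -11.  18.] lo [475. -37.   0.] hi [534.  20.  38.]
scene driver 0.69 [338. 233.] 226 med [590.   1.  24.] lo [546. -13.  12.] hi [626.  11.  30.]
scene mug 0.9 [287. 276.] 1325 med [786.   5.  52.] lo [725. -61.   0.] hi [826.  47.  92.]
scene mug 0.53 [260. 158.] 335 med [ 588. -297.  122.] lo [ 509. -327.   58.] hi [ 616. -280.  143.]
```

View pics/top1.png

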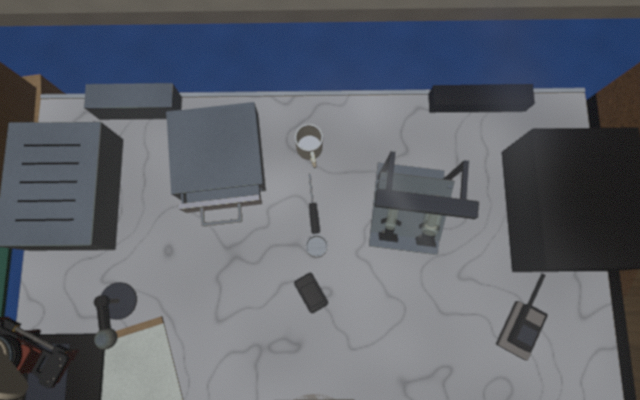

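```bash
python3 - <<'E'
from h import *
import math
for c in ['top','scene']:
    z=np.load(c+'1.npz'); d=z['d']; cal=viewer.get_calibration(c)
    P=pts(c,np.ones_like(d,bool),d,cal)
    def sel(n,b,cond=None):
        m=np.all([(P[:,i]>b[i][0])&(P[:,i]<b[i][1]) for i in range(3)],0); Q=P[m]; 
        if len(Q)<10: print(c,n,len(Q));return Q
        (cx,cy),(w,h),a=cv2.minAreaRect(Q[:,:2].astype(np.float32)); 
        print(c,n,len(Q),'rect',round(cx),round(cy),round(w),round(h),round(a,1),'zmed',np.median(Q[:,2]).round(1));return Q
    sel('cabtop',((560,950),(80,450),(86,96)))
    Q=sel('handle',((520,610),(150,350),(45,75)))
    if len(Q)>10:
        vx,vy,x,y=cv2.fitLine(Q[:,:2].astype(np.float32),cv2.DIST_HUBER,0,.01,.01).ravel(); print('line deg',math.degrees(math.atan2(vy,vx)),x,y, Q.min(0),Q.max(0))
    Q=sel('bar',((400,800),(-450,-100),(242,262)))
    sel('paneltop',((560,700),(100,400),(72,84)))
    for n,y in (('tube_mid',None),('small_tube_mid',None)):
        pass
E
```

```text
top cabtop 7855 rect 803 292 317 294 5.9 zmed 90.6
top handle 351 rect 582 267 55 164 0.2 zmed 62.8
line deg 77.4785172344462 581.99817 259.77176 [554.91651617 185.24898057  45.14442614] [609.97748804 349.57999794  74.99658649]
top bar 1883 rect 574 -259 231 41 82.2 zmed 252.6
top paneltop 473 rect 650 249 82 240 6.5 zmed 78.2
scene cabtop 10021 rect 765 263 232 242 6.1 zmed 90.3
scene handle 256 rect 582 269 49 160 1.4 zmed 62.1
line deg -84.76684129476511 570.0923 242.72276 [557.57138795 188.3631358   52.53119465] [606.88843422 349.55250832  74.82648627]
scene bar 999 rect 577 -256 235 43 82.0 zmed 251.8
scene paneltop 551 rect 646 259 236 96 89.3 zmed 77.9
```

View pics/scene1.png

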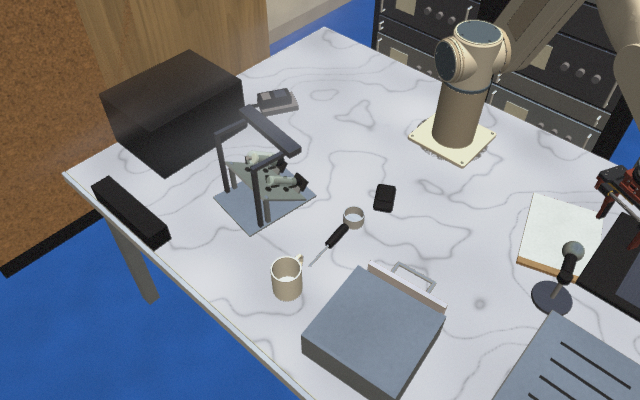

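```bash
cat >> h.py <<'E'
def plan(p,Rt,n=None,grasp=True,frm=None):
    """rows (cm,deg) from the present pose to grasp point p, orientation matrix Rt"""
    o=get_obs(); R0=R.from_rotvec(o['orientation']).as_matrix(); p0=o['ee_pos'].copy()
    if frm is not None: p0,R0=frm
    p1=np.array(p,float)+(Rt[:,2]*ctrl.tcp_to_grasp if grasp else 0)
    rv=R.from_matrix(R0.T@Rt).as_rotvec(degrees=True); D=p1-p0
    if n is None: n=int(max(1,np.ceil(np.abs(rv).max()/8),np.ceil(np.linalg.norm(D)/50)))
    print('n',n,'turn/row',(rv/n).round(2),'total',rv.round(1),'D',D.round(1))
    for k in range(n):
        Rk=R0@R.from_rotvec(rv*k/n,degrees=True).as_matrix(); print(k,(Rk.T@D/n/10).round(2),end=' ')
    print(); return p1,Rt
def yaw(a): a=np.radians(a); return np.array([np.cos(a),np.sin(a),0]),np.array([-np.sin(a),np.cos(a),0])
E
python3 - <<'E'
from h import *
o=get_obs(); print(R.from_rotvec(o['orientation']).as_matrix().round(3))
c0=np.array([765,263,0]); ex,ey=yaw(6.1); ez=np.array([0,0,1.])
Rk=np.c_[ex,ey,ez]
b0=np.array([576,-257.5,0]); bx,by=yaw(-8); Rb=np.c_[bx,by,ez]
for c in ['top','scene']:
    z=np.load(c+'1.npz'); d=z['d']; cal=viewer.get_calibration(c)
    P=pts(c,np.ones_like(d,bool),d,cal); Q=(P-c0)@Rk
    m=(Q[:,0]>-145)&(Q[:,0]<-118)&(abs(Q[:,1])<130)&(Q[:,2]>72)&(Q[:,2]<82); print(c,'panel',m.sum(),np.percentile(Q[m],[3,50,97],axis=0).round(1).tolist())
    m=(Q[:,0]>-230)&(Q[:,0]<-150)&(abs(Q[:,1])<90)&(Q[:,2]>35)&(Q[:,2]<72); H=Q[m]; print('handle',m.sum())
    hist,e=np.histogram(H[:,0],bins=np.arange(-230,-145,5)); print(list(zip(e[:-1],hist)))
    f=H[H[:,0]<np.percentile(H[:,0],50)]; print(np.percentile(H,[2,50,98],axis=0).round(1).tolist(), np.polyfit(f[:,1],f[:,0],1))
    m=(P[:,2]>244)&(P[:,2]<260)&(P[:,0]>480)&(P[:,0]<680)&(P[:,1]<-100)&(P[:,1]>-420); r=cv2.minAreaRect(P[m][:,:2].astype(np.float32)); print('bar',r)
    B=(P-b0)@Rb
    for s in (-50,50):
        for zc in (0,):
            m=(abs(B[:,0])<75)&(abs(B[:,1]-s)<30)&(B[:,2]>30)&(B[:,2]<175)
            ax=np.array([np.cos(.611),0,np.sin(.611)]); nn=np.array([-np.sin(.611),0,np.cos(.611)])
            A=B[m]-np.array([0,s,100]); t=A@ax; h=A@nn
            for lo in range(-80,60,10):
                k=(t>=lo)&(t<lo+10)&(h>-3)
                if k.sum()>5: print(c,s,lo,k.sum(),'lat',np.percentile(A[k,1],[5,50,95]).round(1),'h95',np.percentile(h[k],95).round(1))
E
```

```text
[[ 0.443  0.897  0.   ]
 [ 0.897 -0.443 -0.   ]
 [ 0.     0.    -1.   ]]
top panel 77 [[-144.9, -100.6, 73.7], [-143.7, 1.8, 77.8], [-141.8, 96.2, 81.0]]
handle 438
[(np.int64(-230), np.int64(0)), (np.int64(-225), np.int64(0)), (np.int64(-220), np.int64(0)), (np.int64(-215), np.int64(0)), (np.int64(-210), np.int64(23)), (np.int64(-205), np.int64(79)), (np.int64(-200), np.int64(57)), (np.int64(-195), np.int64(15)), (np.int64(-190), np.int64(12)), (np.int64(-185), np.int64(13)), (np.int64(-180), np.int64(15)), (np.int64(-175), np.int64(15)), (np.int64(-170), np.int64(15)), (np.int64(-165), np.int64(14)), (np.int64(-160), np.int64(168)), (np.int64(-155), np.int64(12))]
[[-205.8, -80.1, 37.8], [-173.2, -1.2, 61.8], [-154.8, 80.9, 70.6]] [ 8.19298270e-03 -1.96609015e+02]
bar ((574.381591796875, -258.5577392578125), (230.69520568847656, 41.32511520385742), 82.22575378417969)
top -50 -80 52 lat [-24.2   6.2  21.6] h95 18.5
top -50 -70 46 lat [-15.4   1.1  14.2] h95 20.6
top -50 -60 44 lat [-12.1   2.6  14.5] h95 20.3
top -50 -50 35 lat [-13.8   2.8  16.4] h95 22.2
top -50 -40 63 lat [-18.2 
[... 2002 characters left out ...]
 lat [-0.6 16.  22.1] h95 22.9
scene -50 40 84 lat [-16.1   6.3  22.2] h95 20.9
scene -50 50 17 lat [-5.4  3.3  7.3] h95 7.4
scene 50 -80 47 lat [-22.1   3.2  24.2] h95 7.5
scene 50 -70 8 lat [-0.2  4.4  7.4] h95 2.8
scene 50 -60 6 lat [0.2 6.1 9.8] h95 3.2
scene 50 -50 11 lat [-0.7  7.6 13.9] h95 4.2
scene 50 -40 12 lat [-2.2  7.9 12. ] h95 4.6
scene 50 -30 10 lat [ 0.1  7.  12.3] h95 3.1
scene 50 -20 12 lat [-0.2  5.1 11.4] h95 5.3
scene 50 -10 12 lat [-3.6  5.7 11.7] h95 3.9
scene 50 0 9 lat [-3.9  6.2 13. ] h95 3.3
scene 50 10 12 lat [-2.1  4.4 10.7] h95 4.7
scene 50 20 12 lat [-2.3  8.5 13.5] h95 4.0
scene 50 30 14 lat [-0.5  4.4 11. ] h95 4.3
scene 50 40 24 lat [-4.9  4.6 14.1] h95 3.8
```

```bash
python3 - <<'E'
from h import *
z=np.load('top1.npz'); d=z['d']; cal=viewer.get_calibration('top')
P=pts('top',np.ones_like(d,bool),d,cal); print(proj(get_obs()['ee_pos'],cal))
m=(P[:,0]>150)&(P[:,0]<700)&(P[:,1]>100)&(P[:,1]<620)
Q=P[m]; g={}
for x,y,zz in Q: 
    k=(int(x//50*50),int(y//50*50)); g[k]=max(g.get(k,0),zz)
print({k:int(v) for k,v in sorted(g.items()) if v>70})
ex,ey=yaw(6.1); p=np.array([566.1,241.7,58])
Rd=np.c_[ex,-ey,[0,0,-1]]
plan(p+[0,0,110],Rd)
E
```

```text
(np.float64(55.6673435280926), np.float64(343.52455668583923))
{(200, 350): 612, (200, 450): 350, (200, 500): 391, (250, 350): 624, (250, 400): 623, (250, 450): 555, (250, 500): 447, (250, 550): 356, (250, 600): 257, (300, 450): 519, (300, 500): 443, (300, 550): 403, (300, 600): 346, (350, 500): 116, (450, 500): 145, (450, 550): 148, (450, 600): 150, (500, 500): 150, (500, 550): 152, (500, 600): 152, (550, 300): 75, (550, 500): 150, (550, 550): 151, (550, 600): 151, (600, 100): 80, (600, 150): 83, (600, 200): 84, (600, 250): 97, (600, 300): 95, (600, 350): 95, (600, 500): 152, (600, 550): 152, (600, 600): 151, (650, 100): 95, (650, 150): 97, (650, 200): 97, (650, 250): 95, (650, 300): 96, (650, 350): 95, (650, 500): 153, (650, 550): 151, (650, 600): 152}
n 9 turn/row [ 0.  -0.   6.4] total [ 0.  -0.  57.6] D [ 289.3 -318.7  -73.4]
0 [-1.75  4.45  0.82] 1 [-1.24  4.62  0.82] 2 [-0.72  4.73  0.82] 3 [-0.19  4.78  0.82] 4 [0.34 4.77 0.82] 5 [0.87 4.7  0.82] 6 [1.39 4.58 0.82] 7 [1.89 4.39 0.82] 8 [2.37 4.15 0.82]
```

```bash
python3 -m inch '[{"tx":-1.75,"ty":4.45,"tz":0.5,"az":6.4,"jaw":0.4},{"tx":-1.24,"ty":4.62,"tz":0.8,"az":6.4,"jaw":0.4},{"tx":-0.72,"ty":4.73,"tz":0.8,"az":6.4,"jaw":0.4},{"tx":-0.19,"ty":4.78,"tz":0.8,"az":6.4,"jaw":0.4},{"tx":0.34,"ty":4.77,"tz":0.8,"az":6.4,"jaw":0.4},{"tx":0.87,"ty":4.7,"tz":0.8,"az":6.4,"jaw":0.4},{"tx":1.39,"ty":4.58,"tz":0.8,"az":6.4,"jaw":0.4},{"tx":1.89,"ty":4.39,"tz":0.8,"az":6.4,"jaw":0.4},{"tx":2.37,"ty":4.15,"tz":0.8,"az":6.4,"jaw":0.4},{"jaw":0.4},{"jaw":0.4}]'
python3 - <<'E'
from h import *
im,d=viewer.get_image('wrist'); cal=viewer.get_calibration('wrist'); save('w1.png',im)
P=pts('wrist',np.ones_like(d,bool),d,cal); ex,ey=yaw(6.1); p=np.array([566.1,241.7,0]); Q=(P-p)@np.c_[ex,ey,[0,0,1]]
m=(abs(Q[:,0])<30)&(abs(Q[:,1])<80)&(Q[:,2]>40)&(Q[:,2]<80); H=Q[m]
print(m.sum(),np.percentile(H,[3,50,97],axis=0).round(1).tolist())
k=abs(H[:,1])<40; print(np.polyfit(H[k,1],H[k,0],1))
Rd=np.c_[ex,-ey,[0,0,-1]]; plan(p+[0,0,58],Rd,3); print(get_obs()['qpos'])
E
```

```text
$[0]: bad value
Traceback (most recent call last):
IndexError: index -1 is out of bounds for axis 0 with size 0
```

View pics/w1.png

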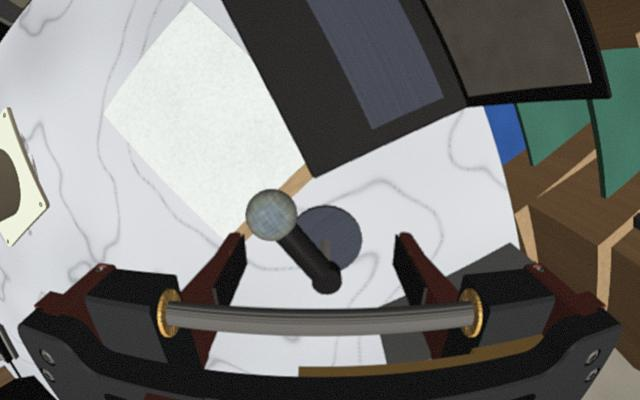

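```bash
python3 -m inch '[{"tx":-1.75,"ty":4.45,"tz":0,"ax":0,"ay":0,"az":6.4,"jaw":0.4},{"tx":-1.24,"ty":4.62,"tz":0,"ax":0,"ay":0,"az":6.4,"jaw":0.4},{"tx":-0.72,"ty":4.73,"tz":0.8,"ax":0,"ay":0,"az":6.4,"jaw":0.4},{"tx":-0.19,"ty":4.78,"tz":0.8,"ax":0,"ay":0,"az":6.4,"jaw":0.4},{"tx":0.34,"ty":4.77,"tz":0.8,"ax":0,"ay":0,"az":6.4,"jaw":0.4},{"tx":0.87,"ty":4.7,"tz":0.8,"ax":0,"ay":0,"az":6.4,"jaw":0.4},{"tx":1.39,"ty":4.58,"tz":0.8,"ax":0,"ay":0,"az":6.4,"jaw":0.4},{"tx":1.89,"ty":4.39,"tz":0.8,"ax":0,"ay":0,"az":6.4,"jaw":0.4},{"tx":2.37,"ty":4.15,"tz":0.8,"ax":0,"ay":0,"az":6.4,"jaw":0.4},{"tx":0,"ty":0,"tz":0.8,"ax":0,"ay":0,"az":0,"jaw":0.4}]'
python3 - <<'E'
from h import *
im,d=viewer.get_image('wrist'); cal=viewer.get_calibration('wrist'); save('w1.png',im)
P=pts('wrist',np.ones_like(d,bool),d,cal); ex,ey=yaw(6.1); p=np.array([566.1,241.7,0]); Q=(P-p)@np.c_[ex,ey,[0,0,1]]
m=(abs(Q[:,0])<30)&(abs(Q[:,1])<80)&(Q[:,2]>40)&(Q[:,2]<80); H=Q[m]
print(m.sum())
if m.sum()>20:
    print(np.percentile(H,[3,50,97],axis=0).round(1).tolist())
    k=abs(H[:,1])<40; print(np.polyfit(H[k,1],H[k,0],1))
m=(Q[:,2]>85)&(Q[:,2]<95)&(Q[:,0]>50); print('cab',cv2.minAreaRect(P[m][:,:2].astype(np.float32)))
Rd=np.c_[ex,-ey,[0,0,-1]]; plan(p+[0,0,58],Rd,3); print(get_obs()['qpos'])
E
```

```text
t: 2.5
ee_pos: [568.1, 239.4, 158.4]
orientation: [3.137, 0.161, 0.002]
ft_force: [-0.4, -0.3, -0.4]
width: 34.8
1891
[[-4.5, -51.3, 57.3], [2.3, 8.3, 60.4], [27.4, 53.5, 62.2]]
[-0.00095406 -0.22720313]
cab ((785.7191162109375, 331.5399475097656), (291.6319580078125, 346.24163818359375), 4.369784832000732)
n 3 turn/row [ 0.01  0.03 -0.03] total [ 0.   0.1 -0.1] D [-1.000e-01  1.400e+00 -1.179e+02]
0 [ 0.01 -0.05  3.93] 1 [ 0.01 -0.05  3.93] 2 [ 0.01 -0.05  3.93] 
[3.82030198e-01 4.87911538e-01 1.69754975e+00 1.54589576e-04
 9.57716267e-01 2.77236830e-01]
```

```bash
python3 -m inch '[{"tx":0,"ty":-0.1,"tz":4,"ax":0,"ay":0,"az":0,"jaw":0.4},{"tx":0,"ty":0,"tz":4,"ax":0,"ay":0,"az":0,"jaw":0.4},{"tx":0,"ty":0,"tz":3,"ax":0,"ay":0,"az":0,"jaw":0.4},{"tx":0,"ty":0,"tz":0.8,"ax":0,"ay":0,"az":0,"jaw":0.17},{"tx":0,"ty":0,"tz":0,"ax":0,"ay":0,"az":0,"jaw":0.15},{"tx":0,"ty":0,"tz":0,"ax":0,"ay":0,"az":0,"jaw":0.15}]'; python3 -m inch '[{"tx":0,"ty":0,"tz":0,"ax":0,"ay":0,"az":0,"jaw":0.11},{"tx":0,"ty":0,"tz":0,"ax":0,"ay":0,"az":0,"jaw":0.11}]';  python3 -m inch '[{"tx":0,"ty":0,"tz":0,"ax":0,"ay":0,"az":0,"jaw":0.10},{"tx":0,"ty":0,"tz":0,"ax":0,"ay":0,"az":0,"jaw":0.10}]'; python3 -m inch '[{"tx":0,"ty":0,"tz":-0.2,"ax":0,"ay":0,"az":0,"jaw":0.10},{"tx":0,"ty":0,"tz":-0.2,"ax":0,"ay":0,"az":0,"jaw":0.10}]'
```

```text
t: 3.3
ee_pos: [566.7, 243.4, 42.1]
orientation: [-3.136, -0.168, -0.003]
ft_force: [0.4, 0.1, -0.3]
width: 13.9
t: 3.55
ee_pos: [566.6, 243.0, 41.8]
orientation: [-3.136, -0.167, -0.003]
ft_force: [-0.8, 0.4, 5.8]
width: 9.6
t: 3.8
ee_pos: [566.6, 243.0, 41.8]
orientation: [-3.136, -0.167, -0.002]
ft_force: [-0.9, 0.6, 6.7]
width: 9.4
t: 4.05
ee_pos: [563.7, 242.6, 42.1]
orientation: [3.137, 0.167, -0.007]
ft_force: [1.0, 7.3, -30.5]
width: 9.1
```

```bash
Z='{"tx":0,"ty":0,"tz":0,"ax":0,"ay":0,"az":0,"jaw":'; python3 -m inch '[{"tx":0,"ty":0,"tz":0.4,"ax":0,"ay":0,"az":0,"jaw":0.14},{"tx":0,"ty":0,"tz":0,"ax":0,"ay":0,"az":0,"jaw":0.14}]'; python3 -m inch '[{"tx":0,"ty":0,"tz":0,"ax":0,"ay":0,"az":0,"jaw":0.11},{"tx":0,"ty":0,"tz":0,"ax":0,"ay":0,"az":0,"jaw":0.11}]';  python3 -m inch '[{"tx":0,"ty":0,"tz":-0.3,"ax":0,"ay":0,"az":0,"jaw":0.11},{"tx":0,"ty":0,"tz":-0.3,"ax":0,"ay":0,"az":0,"jaw":0.11}]';  python3 -m inch '[{"tx":0,"ty":0,"tz":0.6,"ax":0,"ay":0,"az":0,"jaw":0.14},{"tx":0,"ty":0,"tz":0,"ax":0,"ay":0,"az":0,"jaw":0.0},{"tx":0,"ty":0,"tz":0,"ax":0,"ay":0,"az":0,"jaw":0.0},{"tx":0,"ty":0,"tz":0,"ax":0,"ay":0,"az":0,"jaw":0.0}]'
```

```text
t: 4.3
ee_pos: [565.4, 242.3, 40.4]
orientation: [3.137, 0.167, -0.002]
ft_force: [-1.8, -0.6, -1.6]
width: 12.4
t: 4.55
ee_pos: [565.8, 242.4, 40.8]
orientation: [3.137, 0.167, -0.001]
ft_force: [-1.6, -1.2, -1.1]
width: 9.6
t: 4.8
ee_pos: [565.8, 242.5, 46.5]
orientation: [3.137, 0.167, -0.001]
ft_force: [-0.4, -0.1, -7.8]
width: 9.6
t: 5.3
ee_pos: [566.3, 242.9, 40.8]
orientation: [-3.137, -0.167, -0.001]
ft_force: [-0.2, 0.5, -2.8]
width: 9.4
```

```bash
python3 -m inch '[{"tx":0,"ty":0,"tz":0,"ax":0,"ay":0,"az":0,"jaw":0.14},{"tx":0,"ty":0,"tz":0,"ax":0,"ay":0,"az":0,"jaw":0.105},{"tx":0,"ty":0,"tz":0,"ax":0,"ay":0,"az":0,"jaw":0.105}]'; python3 -m inch '[{"tx":0,"ty":0,"tz":-0.3,"ax":0,"ay":0,"az":0,"jaw":0.105},{"tx":0,"ty":0,"tz":-0.3,"ax":0,"ay":0,"az":0,"jaw":0.105}]';  python3 -m inch '[{"tx":0,"ty":0,"tz":0.6,"ax":0,"ay":0,"az":0,"jaw":0.14},{"tx":0,"ty":0,"tz":0,"ax":0,"ay":0,"az":0,"jaw":0.0},{"tx":-0.5,"ty":0,"tz":0,"ax":0,"ay":0,"az":0,"jaw":0.0},{"tx":-1.5,"ty":0,"tz":0,"ax":0,"ay":0,"az":0,"jaw":0.0},{"tx":-2.5,"ty":0,"tz":0,"ax":0,"ay":0,"az":0,"jaw":0.0},{"tx":-3,"ty":0,"tz":0,"ax":0,"ay":0,"az":0,"jaw":0.0},{"tx":-3,"ty":0,"tz":0,"ax":0,"ay":0,"az":0,"jaw":0.0},{"tx":-2,"ty":0,"tz":0,"ax":0,"ay":0,"az":0,"jaw":0.0},{"tx":-1,"ty":0,"tz":0,"ax":0,"ay":0,"az":0,"jaw":0.0},{"tx":-0.5,"ty":0,"tz":0,"ax":0,"ay":0,"az":0,"jaw":0.0},{"tx":0,"ty":0,"tz":0,"ax":0,"ay":0,"az":0,"jaw":0.0}]'
```

```text
t: 5.68
ee_pos: [566.3, 242.7, 40.9]
orientation: [-3.137, -0.168, -0.001]
ft_force: [1.1, -0.2, 0.5]
width: 9.3
t: 5.92
ee_pos: [563.9, 241.8, 44.7]
orientation: [3.135, 0.168, -0.007]
ft_force: [0.9, -0.1, -21.1]
width: 9.5
t: 7.3
ee_pos: [433.0, 228.7, 41.2]
orientation: [-3.134, -0.169, -0.019]
ft_force: [23.2, -7.0, -27.4]
width: 9.2
```

```bash
python3 -m inch '[{"tx":-0.3,"ty":0,"tz":0,"ax":0,"ay":0,"az":0,"jaw":0.0},{"tx":0,"ty":0,"tz":0,"ax":0,"ay":0,"az":0,"jaw":0.0}]'; python3 -m inch '[{"tx":1,"ty":0,"tz":0,"ax":0,"ay":0,"az":0,"jaw":0.2},{"tx":0,"ty":0,"tz":0,"ax":0,"ay":0,"az":0,"jaw":0.35},{"tx":0,"ty":0,"tz":0,"ax":0,"ay":0,"az":0,"jaw":0.35},{"tx":0,"ty":0,"tz":-4,"ax":0,"ay":0,"az":0,"jaw":0.35},{"tx":0,"ty":0,"tz":-6,"ax":0,"ay":0,"az":0,"jaw":0.35},{"tx":2,"ty":0,"tz":-6,"ax":0,"ay":0,"az":0,"jaw":0.6},{"tx":2,"ty":0,"tz":-6,"ax":0,"ay":0,"az":0,"jaw":0.6},{"tx":0,"ty":0,"tz":0,"ax":0,"ay":0,"az":0,"jaw":0.6}]'
python3 - <<'E'
from h import *
im,d=viewer.get_image('wrist'); cal=viewer.get_calibration('wrist'); save('w2.png',im); np.savez('w2.npz',im=im,d=d,**cal)
im2,d2=viewer.get_image('top'); np.savez('top2.npz',im=im2,d=d2); 
ex,ey=yaw(6.1); h=np.array([433.5,228.2,0]);   # handle middle, open
for c,dd in (('wrist',d),('top',d2)):
    cc=cal if c=='wrist' else viewer.get_calibration('top')
    P=pts(c,np.ones_like(dd,bool),dd,cc); Q=(P-h)@np.c_[ex,ey,[0,0,1]]
    m=(abs(Q[:,0])<8)&(abs(Q[:,1])<70)&(Q[:,2]>50)&(Q[:,2]<70); print(c,'handle',m.sum(),np.percentile(Q[m],[3,50,97],axis=0).round(1).tolist())
    m=(Q[:,0]>40)&(Q[:,0]<70)&(abs(Q[:,1])<130)&(Q[:,2]>73)&(Q[:,2]<84); print('paneltop',np.percentile(Q[m],[3,50,97],axis=0).round(1).tolist(),np.polyfit(Q[m,1],Q[m,0],1))
    m=(Q[:,0]>80)&(Q[:,0]<215)&(abs(Q[:,1])<60)&(Q[:,2]>24)&(Q[:,2]<60);S=Q[m]; print('vees',m.sum())
    for lo in range(95,205,8):
        k=(S[:,0]>=lo)&(S[:,0]<lo+8)
        if k.sum()>4: print(lo,k.sum(),np.percentile(S[k,1],[3,50,97]).round(1),np.percentile(S[k,2],[5,50,95]).round(1))
    m=(Q[:,0]>190)&(Q[:,0]<300)&(abs(Q[:,1])<110)&(Q[:,2]>86)&(Q[:,2]<95); print('cabfront',np.percentile(Q[m],[1,50],axis=0).round(1).tolist())
E
```

```text
t: 7.55
ee_pos: [433.0, 228.8, 41.2]
orientation: [-3.133, -0.169, -0.027]
ft_force: [35.1, -9.9, -37.0]
width: 9.0
t: 8.55
ee_pos: [475.9, 234.2, 264.4]
orientation: [-3.133, -0.167, -0.015]
ft_force: [-0.3, 0.1, -0.7]
width: 52.6
wrist handle 751 [[-7.0, -53.4, 55.4], [-1.7, 1.7, 58.9], [6.5, 50.4, 60.9]]
paneltop [[43.1, -101.1, 73.2], [49.3, 6.5, 74.4], [55.6, 97.7, 75.8]] [-1.39858796e-03  4.93247544e+01]
vees 613
103 179 [-27.2 -12.   23.1] [26.3 34.6 39.7]
111 115 [-26.1 -12.1  23.1] [26.4 34.5 39.9]
167 35 [-25.7   6.7  22.8] [24.5 31.5 39.7]
175 169 [-27.7 -12.4  23.1] [25.9 33.6 39.3]
183 115 [-27.5 -11.1  23.5] [26.  34.3 39.5]
cabfront [[217.2, -108.4, 86.0], [248.0, -9.0, 86.3]]
top handle 133 [[-6.6, -55.5, 58.5], [-1.7, -17.4, 62.5], [5.2, 24.3, 67.2]]
paneltop [[43.1, -104.5, 74.5], [49.8, -36.5, 78.4], [56.6, 30.6, 82.7]] [2.41898152e-03 4.99086896e+01]
vees 144
103 41 [-27.1   7.8  23.7] [30.8 38.4 47.2]
111 31 [-27.5   7.2  23.5] [30.3 39.3 44.9]
175 40 [-27.2   8.6  23.6] [31.4 39.  43.8]
183 32 [-28.4   7.   23.4] [30.  39.1 43.9]
cabfront [[217.1, -107.9, 86.4], [257.9, -0.7, 90.6]]
```

View pics/w2.png

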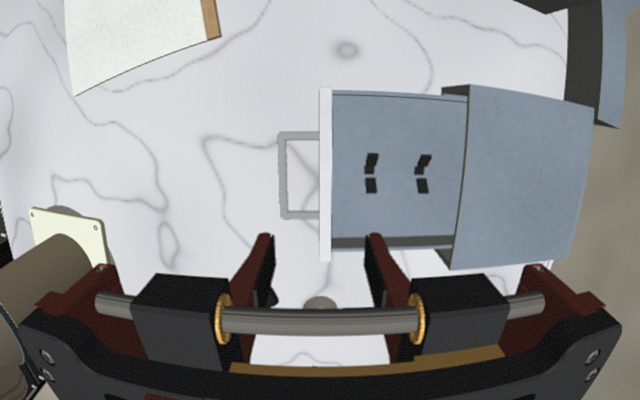

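```bash
cat >> h.py <<'E'
def tubeR(yw,el):
    bx,by=yaw(yw); e=np.radians(el); z=np.sin(e)*bx-np.cos(e)*np.array([0,0,1.]); return np.c_[by,np.cross(z,by),z]
E
python3 - <<'E'
from h import *
o=get_obs(); Rw,t=T(viewer.get_calibration('wrist')); c=-Rw.T@t; R0=R.from_rotvec(o['orientation']).as_matrix()
print('cam in tool',R0.T@(c-o['ee_pos']),'cam axis in tool',R0.T@Rw[2])
Rt=tubeR(-8,35); p=np.array([568.6,-305.8,100]); plan(p-Rt[:,2]*140,Rt,12)
E
```

```text
cam in tool [   1.14414209  -80.92567323 -161.63160652] cam axis in tool [2.47496759e-04 2.95535235e-01 9.55331808e-01]
n 12 turn/row [-2.47  1.93 -6.11] total [-29.7  23.1 -73.4] D [  27.5 -528.8  -60. ]
0 [-0.24  4.41  0.5 ] 1 [-0.73  4.33  0.67] 2 [-1.21  4.19  0.82] 3 [-1.68  4.    0.95] 4 [-2.12  3.75  1.05] 5 [-2.55  3.46  1.13] 6 [-2.94  3.11  1.18] 7 [-3.29  2.73  1.2 ] 8 [-3.6   2.31  1.2 ] 9 [-3.86  1.86  1.16] 10 [-4.07  1.39  1.1 ] 11 [-4.23  0.9   1.01]
```

```bash
python3 -m inch '[{"tx":-0.24,"ty":4.41,"tz":0.5,"ax":-2.47,"ay":1.93,"az":-6.11,"jaw":0.75},{"tx":-0.73,"ty":4.33,"tz":0.67,"ax":-2.47,"ay":1.93,"az":-6.11,"jaw":0.75},{"tx":-1.21,"ty":4.19,"tz":0.82,"ax":-2.47,"ay":1.93,"az":-6.11,"jaw":0.75},{"tx":-1.68,"ty":4.0,"tz":0.95,"ax":-2.47,"ay":1.93,"az":-6.11,"jaw":0.75},{"tx":-2.12,"ty":3.75,"tz":1.05,"ax":-2.47,"ay":1.93,"az":-6.11,"jaw":0.75},{"tx":-2.55,"ty":3.46,"tz":1.13,"ax":-2.47,"ay":1.93,"az":-6.11,"jaw":0.75},{"tx":-2.94,"ty":3.11,"tz":1.18,"ax":-2.47,"ay":1.93,"az":-6.11,"jaw":0.75},{"tx":-3.29,"ty":2.73,"tz":1.2,"ax":-2.47,"ay":1.93,"az":-6.11,"jaw":0.75},{"tx":-3.6,"ty":2.31,"tz":1.2,"ax":-2.47,"ay":1.93,"az":-6.11,"jaw":0.75},{"tx":-3.86,"ty":1.86,"tz":1.16,"ax":-2.47,"ay":1.93,"az":-6.11,"jaw":0.75},{"tx":-4.07,"ty":1.39,"tz":1.1,"ax":-2.47,"ay":1.93,"az":-6.11,"jaw":0.75},{"tx":-4.23,"ty":0.9,"tz":1.01,"ax":-2.47,"ay":1.93,"az":-6.11,"jaw":0.75}]'
python3 -m inch '[{"tx":0,"ty":0,"tz":0,"ax":0,"ay":0,"az":0,"jaw":0.75}]'
cat > look.py <<'E'
from h import *
import sys
im,d=viewer.get_image('wrist'); cal=viewer.get_calibration('wrist'); save(sys.argv[1],im); np.savez('w3.npz',im=im,d=d)
o=get_obs(); print(o['qpos'].round(2)); Rt=tubeR(-8,35); p=np.array([568.6,-305.8,100])
R0=R.from_rotvec(o['orientation']).as_matrix(); print('err',R.from_matrix(R0.T@Rt).as_rotvec(degrees=True).round(2), 'grasp in tool frame (p-g)',(R0.T@(p-(o['ee_pos']-R0[:,2]*ctrl.tcp_to_grasp))).round(1))
P=pts('wrist',np.ones_like(d,bool),d,cal)
for n,Q in (('wrist',P),):
    A=(Q-p)@np.c_[-Rt[:,1]*-1,Rt[:,0],-Rt[:,2]]  # along axis, lateral, height
    for lo in range(-90,70,10):
        k=(A[:,0]>=lo)&(A[:,0]<lo+10)&(abs(A[:,1])<32)&(A[:,2]>3)&(A[:,2]<40)
        if k.sum()>5: print(lo,k.sum(),'lat',np.percentile(A[k,1],[3,50,97]).round(1),'mid',(np.percentile(A[k,1],[3,97]).mean()).round(1),'h97',np.percentile(A[k,2],97).round(1))
    k=(P[:,2]>215)&(P[:,0]>500)&(P[:,0]<650)
    print('bar',k.sum())
E
python3 look.py w3.png
```

```text
t: 10.15
ee_pos: [489.4, -210.0, 200.0]
orientation: [2.228, 1.579, 0.494]
ft_force: [-0.4, -0.2, 1.1]
width: 66.2
t: 10.28
ee_pos: [489.3, -210.4, 199.9]
orientation: [2.233, 1.574, 0.493]
ft_force: [-0.9, 0.6, -0.6]
width: 65.6
[-0.52  0.17  2.18  0.49  0.34 -2.17]
err [ -5.66   2.   -11.21] grasp in tool frame (p-g) [-73.   46.1 153. ]
-90 55 lat [-22.8   3.2  21. ] mid -0.9 h97 5.3
-80 340 lat [-23.5   0.6  21.4] mid -1.1 h97 15.4
-70 303 lat [-14.5   2.3  13.7] mid -0.4 h97 15.7
-60 304 lat [-13.9   2.7  14.3] mid 0.2 h97 15.9
-50 347 lat [-16.5   3.   16. ] mid -0.2 h97 19.0
-40 397 lat [-17.4   4.2  19.1] mid 0.9 h97 20.8
-30 386 lat [-18.    4.2  18.9] mid 0.4 h97 20.7
-20 386 lat [-17.8   4.3  18.9] mid 0.5 h97 20.9
-10 337 lat [-17.8   3.5  19.2] mid 0.7 h97 20.7
0 166 lat [-19.2  -6.   19.4] mid 0.1 h97 20.1
10 112 lat [-20.6  15.9  19.7] mid -0.4 h97 17.2
20 86 lat [12.8 16.2 19.3] mid 16.1 h97 15.0
30 113 lat [ 9.5 15.6 19.8] mid 14.7 h97 16.7
40 90 lat [ 5.6 13.1 19.1] mid 12.3 h97 18.5
50 33 lat [-3.6  0.2  3.4] mid -0.1 h97 5.1
bar 4654
```

View pics/w3.png

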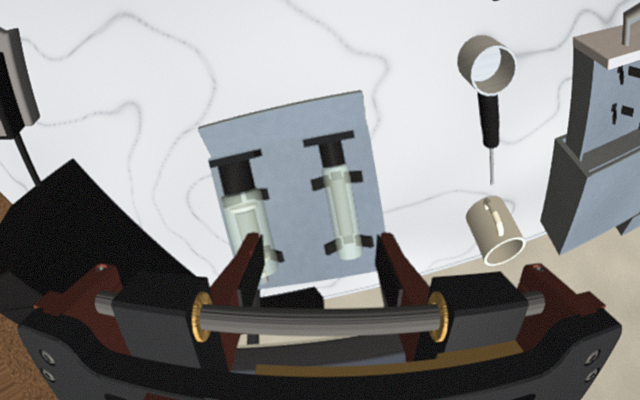

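```bash
python3 - <<'E'
from h import *
Rt=tubeR(-8,35); p=np.array([568.6,-305.6,100]); plan(p-Rt[:,2]*120,Rt,6)
E
```

```text
n 6 turn/row [-0.94  0.33 -1.87] total [ -5.7   2.  -11.2] D [ 21.4 -87.6 -17.4]
0 [-1.29  0.61  0.56] 1 [-1.31  0.56  0.56] 2 [-1.33  0.5   0.56] 3 [-1.35  0.45  0.56] 4 [-1.37  0.4   0.56] 5 [-1.38  0.34  0.56]
```

```bash
python3 -m inch '[{"tx":-1.29,"ty":0.61,"tz":0.56,"ax":-0.94,"ay":0.33,"az":-1.87,"jaw":0.75},{"tx":-1.31,"ty":0.56,"tz":0.56,"ax":-0.94,"ay":0.33,"az":-1.87,"jaw":0.75},{"tx":-1.33,"ty":0.5,"tz":0.56,"ax":-0.94,"ay":0.33,"az":-1.87,"jaw":0.75},{"tx":-1.35,"ty":0.45,"tz":0.56,"ax":-0.94,"ay":0.33,"az":-1.87,"jaw":0.75},{"tx":-1.37,"ty":0.4,"tz":0.56,"ax":-0.94,"ay":0.33,"az":-1.87,"jaw":0.75},{"tx":-1.38,"ty":0.34,"tz":0.56,"ax":-0.94,"ay":0.33,"az":-1.87,"jaw":0.75},{"tx":0,"ty":0,"tz":0,"ax":0,"ay":0,"az":0,"jaw":0.75},{"tx":0,"ty":0,"tz":0,"ax":0,"ay":0,"az":0,"jaw":0.75}]'
python3 look.py w4.png
```

```text
t: 11.32
ee_pos: [529.6, -283.1, 211.0]
orientation: [2.031, 1.723, 0.463]
ft_force: [-0.0, 0.2, 0.0]
width: 65.7
[-0.62  0.25  2.06  0.6   0.38 -2.54]
err [-3.25  2.19 -0.7 ] grasp in tool frame (p-g) [-13.  -22.6 135.7]
-90 98 lat [-24.1  -3.6  21.5] mid -1.3 h97 4.5
-80 388 lat [-24.8  -0.6  20. ] mid -2.4 h97 15.3
-70 411 lat [-16.5  -0.7  13.1] mid -1.7 h97 16.0
-60 408 lat [-16.6  -0.7  13.3] mid -1.7 h97 15.9
-50 457 lat [-17.9  -0.9  15. ] mid -1.5 h97 19.4
-40 547 lat [-21.1  -0.6  17.6] mid -1.8 h97 20.6
-30 539 lat [-21.4  -0.   17.5] mid -2.0 h97 20.9
-20 539 lat [-20.5  -0.3  17.4] mid -1.5 h97 20.7
-10 537 lat [-21.   -0.3  18. ] mid -1.5 h97 20.8
0 512 lat [-20.4  -0.4  18. ] mid -1.2 h97 21.0
10 506 lat [-20.6  -0.6  18. ] mid -1.3 h97 20.8
20 503 lat [-21.3  -0.2  17.9] mid -1.7 h97 20.7
30 485 lat [-20.8  -0.3  17.9] mid -1.5 h97 20.6
40 238 lat [-20.4  -0.6  16.9] mid -1.8 h97 20.3
50 59 lat [-6.1 -1.4  1.5] mid -2.3 h97 5.5
bar 5957
```

```bash
cat > kin.py <<'E'
from h import *
from scipy.optimize import least_squares
def rot(q): return (R.from_euler('ZYZYZ',[q[0],q[1]+q[2],q[3],q[4],q[5]][:3]+[0,0]) if 0 else R.from_euler('z',q[0])*R.from_euler('y',q[1]+q[2])*R.from_euler('z',q[3])*R.from_euler('y',q[4])*R.from_euler('z',q[5]))
def fk(q,a):
    a1,h,L2,L3,L,e,C=a[:7]
    s2,c2,s,c=np.sin(q[1]),np.cos(q[1]),np.sin(q[1]+q[2]),np.cos(q[1]+q[2])
    r=a1+L2*s2+L3*s+e*c; z=h+L2*c2+L3*c-e*s
    return np.array([r*np.cos(q[0]),r*np.sin(q[0]),z])+L*rot(q).as_matrix()[:,2]
D=[([1.09295840,.423854628,1.63072290,-1.4e-5,1.08859398,-.0189889],[276.53,559.85,221.88]),
([.38203,.48791,1.69755,.00015,.95772,.27724],[566.2,240.3,157.2]),
([-0.52,0.17,2.18,0.49,0.34,-2.17],[489.3,-210.4,199.9])]
E
cat > kt.py <<'E'
from kin import *
o=get_obs(); print(o['qpos'])
DD=D+[(o['qpos'],o['ee_pos'])]
R0=R.from_rotvec(o['orientation']); M=(rot(o['qpos']).inv()*R0); print('const rot',M.as_rotvec().round(3))
M1=rot(D[0][0]).inv()*R.from_rotvec([2.66772704,1.65761652,-.00212]); print(M1.as_rotvec().round(3))
w=[1,1,.1,1]
f=lambda a: np.concatenate([wi*(fk(q,a)-p) for (q,p),wi in zip(DD,w)]+[(np.array(a)-a0)*.02])
a0=np.array([0,300,450,450,250,0,0.])
s=least_squares(f,a0); print(s.x.round(1)); print([np.round(fk(q,s.x)-p,1) for q,p in DD])
np.save('kin.npy',np.r_[s.x])
E
python3 kt.py
```

```text
[-0.61856223  0.25018643  2.05946874  0.60373631  0.37616343 -2.54015646]
const rot [-0.    -0.     3.142]
[ 0.     0.    -3.142]
[-53.2 341.  608.3 530.9 345.6  89.6   0. ]
[array([10.7, -5.1,  1.8]), array([  3. , -11.6,  -3.8]), array([-6.9, -3.3,  2.6]), array([-1.5, -4.3,  2. ])]
```

```bash
sed -i 's/    return np.array(\[r/    return C*np.array([-np.sin(q[0]),np.cos(q[0]),0])+np.array([r/' kin.py
python3 kt.py; cat > ik.py <<'E'
from kin import *
a=np.load('kin.npy'); lo=np.array([-3,-.9,.09,-1.31,.11,-2.54]); hi=np.array([3,2.11,2.58,4.45,2.69,2.54])
def ik(p,Rt,q0):
    p1=np.array(p)+Rt[:,2]*ctrl.tcp_to_grasp; Mc=R.from_euler('z',np.pi)
    f=lambda q: np.r_[(fk(q,a)-p1)/100,(R.from_matrix(Rt).inv()*rot(q)*Mc).as_rotvec()]
    s=least_squares(f,np.clip(q0,lo+1e-3,hi-1e-3),bounds=(lo,hi)); return s.x,np.abs(s.fun).max()
def tR(yw,e,rho):
    Rt=tubeR(yw,e); ax=Rt[:,1]  # tube axis for perpendicular tool
    return Rt
E
python3 - <<'E'
from ik import *
q0=np.array([-.62,.25,2.06,.2,.4,-2.]); p=np.array([568.0,-306.7,100]); ax35=tubeR(-8,35)[:,1]
for e in (25,30,35):
    for rho in (0,10,15,20,25):
        Rt=R.from_rotvec(ax35*np.radians(rho)).as_matrix()@tubeR(-8,e)
        for d in (120,0):
            x,er=ik(p-Rt[:,2]*d-8*ax35,Rt,q0); print(e,rho,d,x.round(2),round(er,3),'z',Rt[:,2].round(2) if d==0 else '')
E
```

```text
[-0.61856223  0.25018643  2.05946874  0.60373631  0.37616343 -2.54015646]
const rot [-0.    -0.     3.142]
[ 0.     0.    -3.142]
[  3.4 310.6 559.6 481.8 307.5  76.1  12. ]
[array([-0.2, -0.1, -0.1]), array([-0.1,  0.2,  0.3]), array([ 0.6, -0.6,  1.5]), array([-0.1, -0.3, -0.2])]
25 0 120 [-0.65  0.31  1.99  0.45  0.5  -2.44] 0.0 z 
25 0 0 [-0.59  0.55  1.94  0.58  0.32 -2.54] 0.016 z [ 0.42 -0.06 -0.91]
25 10 120 [-0.73  0.36  1.89  0.5   0.7  -2.54] 0.058 z 
25 10 0 [-0.63  0.57  1.85  0.55  0.53 -2.54] 0.087 z [ 0.43  0.11 -0.89]
25 15 120 [-0.75  0.4   1.84  0.49  0.81 -2.54] 0.094 z 
25 15 0 [-0.65  0.59  1.81  0.54  0.63 -2.54] 0.12 z [ 0.43  0.2  -0.88]
25 20 120 [-0.78  0.44  1.78  0.49  0.91 -2.54] 0.126 z 
25 20 0 [-0.67  0.61  1.77  0.54  0.73 -2.54] 0.15 z [ 0.43  0.28 -0.86]
25 25 120 [-0.8   0.48  1.71  0.49  1.01 -2.54] 0.153 z 
25 25 0 [-0.68  0.64  1.72  0.54  0.83 -2.54] 0.175 z [ 0.42  0.36 -0.83]
30 0 120 [-0.66  0.3   2.05  0.56  0.41 -2.54] 0.036 z 
30 0 0 [-0.58  0.55  1.96  0.6   0.26 -2.54] 0.076 z [ 0.5  -0.07 -0.87]
30 10 120 [-0.73  0.35  1.94  0.53  0.6
[... 433 characters left out ...]
1.75  0.58  0.78 -2.54] 0.223 z [ 0.5   0.35 -0.79]
35 0 120 [-0.65  0.29  2.09  0.58  0.33 -2.54] 0.1 z 
35 0 0 [-0.56  0.54  1.98  0.63  0.2  -2.54] 0.139 z [ 0.57 -0.08 -0.82]
35 10 120 [-0.72  0.33  1.98  0.55  0.56 -2.54] 0.174 z 
35 10 0 [-0.61  0.56  1.9   0.61  0.41 -2.54] 0.202 z [ 0.58  0.09 -0.81]
35 15 120 [-0.76  0.36  1.93  0.55  0.67 -2.54] 0.205 z 
35 15 0 [-0.64  0.57  1.86  0.61  0.52 -2.54] 0.23 z [ 0.58  0.18 -0.79]
35 20 120 [-0.79  0.4   1.87  0.55  0.78 -2.54] 0.231 z 
35 20 0 [-0.66  0.59  1.82  0.61  0.63 -2.54] 0.254 z [ 0.58  0.26 -0.77]
35 25 120 [-0.82  0.45  1.8   0.56  0.89 -2.54] 0.25 z 
35 25 0 [-0.68  0.61  1.77  0.62  0.73 -2.54] 0.274 z [ 0.57  0.35 -0.74]
```

```bash
python3 - <<'E'
from ik import *
p=np.array([568.0,-306.7,100]); ax35=tubeR(-8,35)[:,1]
for nm,fl,q0,es,rhos in (('A',0,[-.62,.25,2.06,-.2,.4,-2.],(30,35),(-10,-15,-20,-25)),('q4pi',0,[-.62,.25,2.06,3.,.4,1.],(35,45,55),(0,-10)),('flip',180,[-.62,.25,2.06,.2,.4,1.],(35,),(0,))):
  for e in es:
    for rho in rhos:
        Rt=R.from_rotvec(ax35*np.radians(rho)).as_matrix()@tubeR(-8,e)@R.from_euler('z',fl,degrees=True).as_matrix()
        for d in (120,50,0):
            x,er=ik(p-Rt[:,2]*d-8*ax35,Rt,q0); print(nm,e,rho,d,x.round(2),round(er,3))
Rp=tubeR(6.1,0)
print(ik([580.4,242,52],Rp,[.4,.5,1.7,0,.9,-1.2]),ik([580.4,242,112],Rp,[.4,.5,1.7,0,.9,-1.2]))
E
```

```text
A 30 -10 120 [-0.54  0.27  2.12  0.15  0.2  -2.05] 0.0
A 30 -10 50 [-0.53  0.43  2.07  0.3   0.11 -2.19] 0.01
A 30 -10 0 [-0.54  0.54  2.    0.49  0.11 -2.39] 0.036
A 30 -15 120 [-0.46  0.28  2.14 -0.55  0.18 -1.28] 0.0
A 30 -15 50 [-0.47  0.44  2.09 -1.09  0.11 -0.74] 0.006
A 30 -15 0 [-0.47  0.55  2.02 -1.31  0.11 -0.52] 0.031
A 30 -20 120 [-0.37  0.29  2.15 -1.08  0.26 -0.69] 0.0
A 30 -20 50 [-0.41  0.45  2.08 -1.31  0.21 -0.47] 0.024
A 30 -20 0 [-0.44  0.55  2.01 -1.31  0.19 -0.48] 0.054
A 30 -25 120 [-0.29  0.32  2.15 -1.3   0.37 -0.39] 0.0
A 30 -25 50 [-0.35  0.46  2.06 -1.31  0.32 -0.41] 0.054
A 30 -25 0 [-0.39  0.56  2.   -1.31  0.3  -0.43] 0.085
A 35 -10 120 [-0.56  0.27  2.17  0.63  0.11 -2.54] 0.025
A 35 -10 50 [-0.55  0.43  2.08  0.63  0.11 -2.54] 0.082
A 35 -10 0 [-0.55  0.54  2.    0.64  0.11 -2.54] 0.112
A 35 -15 120 [-0.45  0.28  2.2  -1.31  0.11 -0.52] 0.026
A 35 -15 50 [-0.46  0.44  2.1  -1.31  0.11 -0.52] 0.084
A 35 -15 0 [-0.47  0.55  2.02 -1.31  0.11 -0.52] 0.115
A 35 -20 120 [-0.4   0.29  2.19 -1.31  0.19 -0.47] 0.049
A 35 -20 50 [-0.44  0.44  2.09 -1.31  0.15 -
[... 1027 characters left out ...]

q4pi 55 0 0 [-0.72  0.69  2.16  2.39  0.72  1.82] 0.0
q4pi 55 -10 120 [-0.71  0.47  2.41  2.67  0.73  1.54] 0.0
q4pi 55 -10 50 [-0.65  0.6   2.29  2.75  0.74  1.51] 0.0
q4pi 55 -10 0 [-0.62  0.69  2.2   2.79  0.73  1.5 ] 0.0
flip 35 0 120 [-0.72  0.3   2.13  1.07  0.37  0.04] 0.0
flip 35 0 50 [-0.67  0.46  2.08  1.37  0.3  -0.24] 0.0
flip 35 0 0 [-0.64  0.56  2.03  1.59  0.28 -0.44] 0.0
(array([ 3.75894004e-01,  6.81667327e-01,  1.70994743e+00, -2.57928783e-15,
        7.49977893e-01, -1.30136741e+00]), np.float64(2.7128521651320625e-13)) (array([ 3.75894004e-01,  5.92253145e-01,  1.69615850e+00,  6.09340468e-11,
        8.53181011e-01, -1.30136741e+00]), np.float64(2.2063833934137864e-09))
```

```bash
cat > seg.py <<'E'
from ik import *
def sim(P0,R0,P1,rv,n,q,prt=True):
    """TCP straight line P0->P1, constant body turn rv(deg) total; print rows + IK check"""
    D=P1-P0; print('turn/row',(rv/n).round(2),'n',n)
    for k in range(n):
        Rk=R0@R.from_rotvec(rv*k/n,degrees=True).as_matrix(); s=(Rk.T@D/n/10).round(2)
        R1=R0@R.from_rotvec(rv*(k+1)/n,degrees=True).as_matrix()
        q2,er=ik(P0+D*(k+1)/n-R1[:,2]*ctrl.tcp_to_grasp,R1,q)
        print(k,s,'q',q2.round(2),'spd%.2f'%(np.abs(q2-q)/.125/np.array([2.39,2.39,3.01,3.14,3.14,3.14])).max(),'' if er<.003 else 'ERR%.3f'%er); q=q2
    return P1,R1,q
def now():
    o=get_obs(); return o['ee_pos'],R.from_rotvec(o['orientation']).as_matrix(),o['qpos']
E
python3 - <<'E'
from seg import *
P0,R0,q=now(); ax35=tubeR(-8,35)[:,1]
p=np.array([568.0,-306.7,100])-8*ax35; Rf=tubeR(-8,55)@R.from_euler('z',180,degrees=True).as_matrix()
Pf=p-Rf[:,2]*(130-ctrl.tcp_to_grasp)
P,Rm,q=sim(P0,R0,np.array([445.,-290,205]),np.array([0,0,174.]),18,q)
rv=R.from_matrix(Rm.T@Rf).as_rotvec(degrees=True)
P,Rm,q=sim(P,Rm,Pf,rv,5,q)
P,Rm,q=sim(P,Rm,p+Rf[:,2]*ctrl.tcp_to_grasp,np.zeros(3),6,q)
E
```

```text
turn/row [0.   0.   9.67] n 18
0 [-0.12 -0.41 -0.21] q [-0.62  0.25  2.07  0.61  0.38 -2.39] spd0.39 
1 [-0.18 -0.38 -0.21] q [-0.63  0.24  2.07  0.62  0.38 -2.23] spd0.39 
2 [-0.25 -0.34 -0.21] q [-0.64  0.24  2.08  0.63  0.38 -2.08] spd0.39 
3 [-0.3  -0.3  -0.21] q [-0.65  0.23  2.09  0.64  0.38 -1.93] spd0.39 
4 [-0.35 -0.24 -0.21] q [-0.65  0.23  2.1   0.65  0.38 -1.78] spd0.39 
5 [-0.38 -0.18 -0.21] q [-0.66  0.22  2.1   0.66  0.38 -1.62] spd0.39 
6 [-0.41 -0.12 -0.21] q [-0.67  0.22  2.11  0.67  0.38 -1.47] spd0.39 
7 [-0.42 -0.05 -0.21] q [-0.68  0.21  2.12  0.68  0.38 -1.32] spd0.39 
8 [-0.42  0.03 -0.21] q [-0.68  0.21  2.13  0.69  0.38 -1.17] spd0.39 
9 [-0.41  0.1  -0.21] q [-0.69  0.21  2.13  0.7   0.39 -1.02] spd0.39 
10 [-0.39  0.16 -0.21] q [-0.7   0.2   2.14  0.71  0.39 -0.86] spd0.39 
11 [-0.36  0.23 -0.21] q [-0.71  0.2   2.15  0.72  0.39 -0.71] spd0.39 
12 [-0.31  0.28 -0.21] q [-0.72  0.19  2.16  0.73  0.39 -0.56] spd0.39 
13 [-0.26  0.33 -0.21] q [-0.72  0.19  2.16  0.74  0.39 -0.41] spd0.39 
14 [-0.2   0.37 -0.21] q [-0.73  0.18  2.17  0.75  0.4  -0.25] spd0.39 
[... 353 characters left out ...]
0.25  2.26  1.51  0.41 -0.54] spd0.96 
2 [-0.04  0.2   1.04] q [-0.85  0.3   2.3   1.81  0.49 -0.84] spd0.77 
3 [-0.03  0.28  1.02] q [-0.87  0.37  2.32  2.01  0.6  -1.06] spd0.55 
4 [-0.02  0.37  0.99] q [-0.9   0.45  2.34  2.15  0.73 -1.21] spd0.39 
turn/row [0. 0. 0.] n 6
0 [ 0.   -0.    2.17] q [-0.86  0.49  2.32  2.2   0.73 -1.24] spd0.14 
1 [ 0.   -0.    2.17] q [-0.83  0.53  2.29  2.25  0.73 -1.27] spd0.14 
2 [ 0.   -0.    2.17] q [-0.8   0.57  2.26  2.29  0.73 -1.29] spd0.13 
3 [ 0.   -0.    2.17] q [-0.77  0.61  2.23  2.33  0.73 -1.3 ] spd0.13 
4 [ 0.   -0.    2.17] q [-0.75  0.65  2.19  2.36  0.73 -1.32] spd0.12 
5 [ 0.   -0.    2.17] q [-0.72  0.69  2.16  2.39  0.72 -1.32] spd0.12
```

```bash
python3 -m inch '[{"tx":-0.2,"ty":-0.5,"tz":-0.6,"ax":0,"ay":0,"az":10,"jaw":0.75},{"tx":-0.3,"ty":-0.5,"tz":-0.5,"ax":0,"ay":0,"az":10,"jaw":0.75},{"tx":-0.4,"ty":-0.5,"tz":-0.4,"ax":0,"ay":0,"az":10,"jaw":0.75},{"tx":-0.5,"ty":-0.4,"tz":-0.3,"ax":0,"ay":0,"az":10,"jaw":0.75},{"tx":-0.5,"ty":-0.3,"tz":-0.2,"ax":0,"ay":0,"az":10,"jaw":0.75},{"tx":-0.5,"ty":-0.2,"tz":-0.2,"ax":0,"ay":0,"az":10,"jaw":0.75},{"tx":-0.5,"ty":-0.1,"tz":-0.2,"ax":0,"ay":0,"az":10,"jaw":0.75},{"tx":-0.5,"ty":0,"tz":-0.2,"ax":0,"ay":0,"az":10,"jaw":0.75},{"tx":-0.4,"ty":0.1,"tz":-0.2,"ax":0,"ay":0,"az":10,"jaw":0.75},{"tx":-0.4,"ty":0.1,"tz":-0.2,"ax":0,"ay":0,"az":10,"jaw":0.75},{"tx":-0.4,"ty":0.2,"tz":-0.2,"ax":0,"ay":0,"az":10,"jaw":0.75},{"tx":-0.4,"ty":0.2,"tz":-0.2,"ax":0,"ay":0,"az":10,"jaw":0.75}]'
python3 -m inch '[{"tx":-0.3,"ty":0.3,"tz":0,"ax":0,"ay":0,"az":10,"jaw":0.75},{"tx":-0.3,"ty":0.3,"tz":0,"ax":0,"ay":0,"az":10,"jaw":0.75},{"tx":-0.2,"ty":0.4,"tz":0,"ax":0,"ay":0,"az":10,"jaw":0.75},{"tx":-0.1,"ty":0.4,"tz":0,"ax":0,"ay":0,"az":10,"jaw":0.75},{"tx":-0.1,"ty":0.4,"tz":0,"ax":0,"ay":0,"az":10,"jaw":0.75}]'
python3 - <<'E'
from seg import *
P0,R0,q=now(); print(q.round(3)); ax35=tubeR(-8,35)[:,1]
p=np.array([568.0,-306.7,100])-8*ax35; Rf=tubeR(-8,55)@R.from_euler('z',180,degrees=True).as_matrix()
Pf=p-Rf[:,2]*(130-ctrl.tcp_to_grasp)
rv=R.from_matrix(R0.T@Rf).as_rotvec(degrees=True)
P,Rm,q=sim(P0,R0,Pf,rv,8,q)
E
```

```text
t: 12.88
ee_pos: [458.8, -291.1, 209.3]
orientation: [-2.777, 1.003, -0.834]
ft_force: [-0.5, -0.5, -0.3]
width: 65.8
t: 13.5
ee_pos: [440.8, -292.4, 198.5]
orientation: [-1.961, 1.951, -0.663]
ft_force: [0.2, -0.2, 0.2]
width: 65.8
[-0.774  0.184  2.196  0.817  0.395  0.085]
turn/row [ 2.92 -0.04  1.15] n 8
0 [-0.06 -0.07  0.61] q [-0.79  0.2   2.22  1.04  0.38 -0.13] spd0.56 
1 [-0.06 -0.04  0.62] q [-0.81  0.23  2.24  1.27  0.39 -0.35] spd0.59 
2 [-0.06 -0.01  0.62] q [-0.83  0.25  2.26  1.49  0.41 -0.56] spd0.56 
3 [-0.06  0.02  0.62] q [-0.84  0.28  2.28  1.68  0.45 -0.75] spd0.49 
4 [-0.06  0.06  0.62] q [-0.86  0.32  2.3   1.84  0.51 -0.91] spd0.40 
5 [-0.05  0.09  0.61] q [-0.87  0.36  2.32  1.97  0.58 -1.03] spd0.32 
6 [-0.05  0.12  0.61] q [-0.89  0.4   2.33  2.07  0.65 -1.13] spd0.26 
7 [-0.05  0.15  0.6 ] q [-0.9   0.45  2.34  2.15  0.73 -1.21] spd0.21
```

```bash
python3 -m inch '[{"tx":-0.06,"ty":-0.07,"tz":0.6,"ax":2.92,"ay":-0.04,"az":1.15,"jaw":0.75},{"tx":-0.06,"ty":-0.04,"tz":0.6,"ax":2.92,"ay":-0.04,"az":1.15,"jaw":0.75},{"tx":-0.06,"ty":0,"tz":0.6,"ax":2.92,"ay":-0.04,"az":1.15,"jaw":0.75},{"tx":-0.06,"ty":0.02,"tz":0.6,"ax":2.92,"ay":-0.04,"az":1.15,"jaw":0.75},{"tx":-0.06,"ty":0.06,"tz":0.6,"ax":2.92,"ay":-0.04,"az":1.15,"jaw":0.75},{"tx":-0.05,"ty":0.09,"tz":0.6,"ax":2.92,"ay":-0.04,"az":1.15,"jaw":0.75},{"tx":-0.05,"ty":0.12,"tz":0.6,"ax":2.92,"ay":-0.04,"az":1.15,"jaw":0.75},{"tx":-0.05,"ty":0.15,"tz":0.6,"ax":2.92,"ay":-0.04,"az":1.15,"jaw":0.75},{"tx":0,"ty":0,"tz":0,"ax":0,"ay":0,"az":0,"jaw":0.75},{"tx":0,"ty":0,"tz":0,"ax":0,"ay":0,"az":0,"jaw":0.75}]'
python3 look.py w5.png; python3 - <<'E'
from seg import *
P0,R0,q=now(); print(q.round(3)); ax35=tubeR(-8,35)[:,1]
p=np.array([568.0,-306.7,100])-8*ax35; Rf=tubeR(-8,55)@R.from_euler('z',180,degrees=True).as_matrix()
print('rv',R.from_matrix(R0.T@Rf).as_rotvec(degrees=True).round(2),'d',(R0.T@(p-(P0-R0[:,2]*ctrl.tcp_to_grasp))).round(1))
E
```

```text
t: 14.75
ee_pos: [471.0, -293.2, 160.2]
orientation: [-1.55, 1.77, -0.924]
ft_force: [-0.7, 0.1, -0.3]
width: 65.5
[-0.9   0.45  2.34  2.13  0.73 -1.21]
err [-5.0000e-02 -3.1160e+01 -1.7686e+02] grasp in tool frame (p-g) [ -0.9  -6.7 133.9]
-90 86 lat [-25.3   0.9  20.7] mid -2.3 h97 4.6
-80 369 lat [-24.2  -2.3  19.7] mid -2.3 h97 15.5
-70 391 lat [-17.6  -2.2  12.3] mid -2.7 h97 15.9
-60 397 lat [-17.5  -2.1  12.3] mid -2.6 h97 15.9
-50 416 lat [-18.1  -2.   14. ] mid -2.0 h97 19.2
-40 511 lat [-21.7  -2.7  16.8] mid -2.5 h97 20.7
-30 541 lat [-21.5  -2.7  16.8] mid -2.4 h97 20.8
-20 518 lat [-21.5  -2.2  17. ] mid -2.2 h97 20.8
-10 529 lat [-21.4  -1.7  17.1] mid -2.2 h97 20.6
0 521 lat [-21.4  -2.5  17.2] mid -2.1 h97 20.8
10 512 lat [-21.4  -2.4  17.3] mid -2.1 h97 20.9
20 511 lat [-21.4  -1.5  17.5] mid -2.0 h97 21.0
30 502 lat [-21.5  -1.4  17.7] mid -1.9 h97 20.9
40 282 lat [-21.5  -3.1  16. ] mid -2.7 h97 20.6
50 90 lat [-6.  -2.3  2.4] mid -1.8 h97 5.5
bar 17542
[-0.901  0.448  2.34   2.132  0.733 -1.21 ]
rv [0.01 0.1  0.4 ] d [ -0.    1.1 130.8]
```

View pics/w5.png

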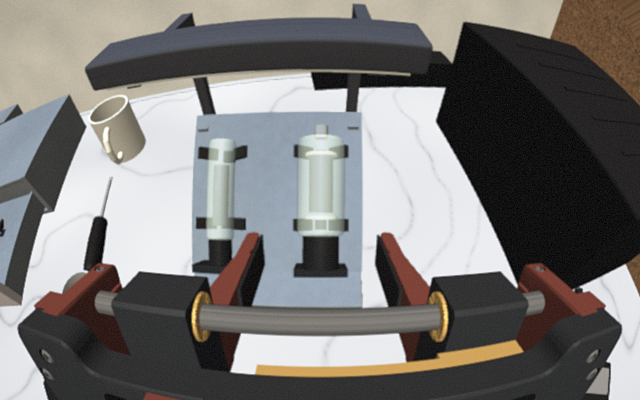

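```bash
python3 -m inch '[{"tx":0.1,"ty":0.1,"tz":2,"ax":0,"ay":0,"az":0.4,"jaw":0.75},{"tx":0,"ty":0,"tz":3,"ax":0,"ay":0,"az":0,"jaw":0.75},{"tx":0,"ty":0,"tz":3,"ax":0,"ay":0,"az":0,"jaw":0.75},{"tx":0,"ty":0,"tz":2,"ax":0,"ay":0,"az":0,"jaw":0.75},{"tx":0,"ty":0,"tz":1.5,"ax":0,"ay":0,"az":0,"jaw":0.75},{"tx":0,"ty":0,"tz":1,"ax":0,"ay":0,"az":0,"jaw":0.75},{"tx":0,"ty":0,"tz":0.6,"ax":0,"ay":0,"az":0,"jaw":0.75},{"tx":0,"ty":0,"tz":0,"ax":0,"ay":0,"az":0,"jaw":0.75}]'
python3 - <<'E'
from seg import *
im,d=viewer.get_image('wrist'); save('w6.png',im); cal=viewer.get_calibration('wrist')
P0,R0,q=now(); g=P0-R0[:,2]*ctrl.tcp_to_grasp
P=pts('wrist',np.ones_like(d,bool),d,cal); Rt=tubeR(-8,35)
A=(P-g)@np.c_[Rt[:,1],Rt[:,0],-Rt[:,2]]
for lo in (-80,-60,-50,-40,-30,20,30,40,50):
    k=(A[:,0]>=lo)&(A[:,0]<lo+10)&(abs(A[:,1])<30)&(A[:,2]>3)&(A[:,2]<35)
    if k.sum()>5: print(lo,k.sum(),np.percentile(A[k,1],[3,97]).mean().round(1),np.percentile(A[k,2],97).round(1))
p=np.array([568.0,-306.7,100])-8*Rt[:,1]-.9*Rt[:,0]; print('d',(R0.T@(p-g)).round(1),q.round(2))
E
```

```text
t: 15.8
ee_pos: [576.6, -308.8, 84.2]
orientation: [-1.542, 1.774, -0.921]
ft_force: [0.1, -0.3, -0.1]
width: 65.7
-60 167 -0.3 14.3
-50 991 -0.5 15.8
-40 629 -0.3 19.9
20 1747 -0.4 20.9
30 1744 -0.3 20.8
40 1703 -0.4 20.8
50 822 -0.1 20.2
d [-0.1 -0.4 -0.1] [-0.73  0.69  2.16  2.38  0.73 -1.32]
```

View pics/w6.png

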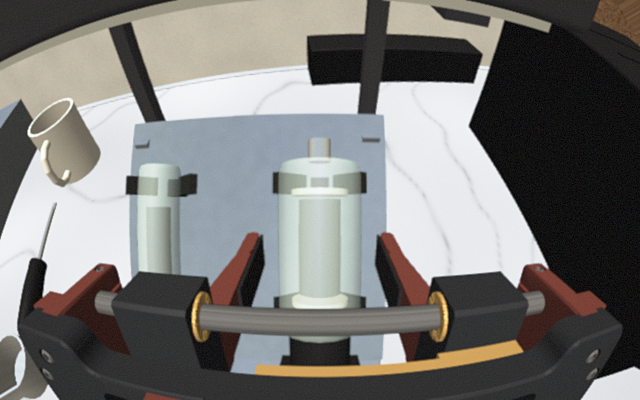

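```bash
python3 -m inch '[{"tx":0.03,"ty":0,"tz":0,"ax":0,"ay":0,"az":0,"jaw":0.6},{"tx":0,"ty":0,"tz":0,"ax":0,"ay":0,"az":0,"jaw":0.53},{"tx":0,"ty":0,"tz":0,"ax":0,"ay":0,"az":0,"jaw":0.51},{"tx":0,"ty":0,"tz":0,"ax":0,"ay":0,"az":0,"jaw":0.51}]'; python3 -m inch '[{"tx":0,"ty":0,"tz":0,"ax":0,"ay":0,"az":0,"jaw":0.5},{"tx":0,"ty":0,"tz":0,"ax":0,"ay":0,"az":0,"jaw":0.5}]'; python3 -m inch '[{"tx":0,"ty":0,"tz":0,"ax":0,"ay":0,"az":0,"jaw":0.497},{"tx":0,"ty":0,"tz":0,"ax":0,"ay":0,"az":0,"jaw":0.497}]'; python3 -m inch '[{"tx":0,"ty":0,"tz":0,"ax":0,"ay":0,"az":0,"jaw":0.495},{"tx":0,"ty":0,"tz":0,"ax":0,"ay":0,"az":0,"jaw":0.495}]'
```

```text
t: 16.35
ee_pos: [576.5, -309.2, 84.3]
orientation: [-1.542, 1.774, -0.922]
ft_force: [-0.2, -0.5, 0.5]
width: 45.0
t: 16.6
ee_pos: [576.6, -308.8, 84.3]
orientation: [-1.543, 1.773, -0.921]
ft_force: [0.1, 2.0, 0.7]
width: 43.9
t: 16.85
ee_pos: [576.6, -308.9, 84.3]
orientation: [-1.542, 1.773, -0.921]
ft_force: [-0.4, 2.7, 1.9]
width: 43.4
t: 17.1
ee_pos: [576.6, -308.9, 84.3]
orientation: [-1.542, 1.773, -0.921]
ft_force: [-0.2, 3.8, 2.5]
width: 43.6
```

```bash
python3 -m inch '[{"tx":-0.04,"ty":0,"tz":0,"ax":0,"ay":0,"az":0,"jaw":0.495},{"tx":0,"ty":0,"tz":0,"ax":0,"ay":0,"az":0,"jaw":0.495}]'; python3 -m inch '[{"tx":0,"ty":-0.05,"tz":-0.15,"ax":0,"ay":0,"az":0,"jaw":0.4945},{"tx":0,"ty":-0.1,"tz":-0.3,"ax":0,"ay":0,"az":0,"jaw":0.4945},{"tx":0,"ty":0,"tz":0,"ax":0,"ay":0,"az":0,"jaw":0.4945}]'
python3 - <<'E'
from seg import *
im,d=viewer.get_image('wrist'); save('w7.png',im[130:400,150:500]); cal=viewer.get_calibration('wrist')
P0,R0,q=now(); g=P0-R0[:,2]*ctrl.tcp_to_grasp
P=pts('wrist',np.ones_like(d,bool),d,cal); Rt=tubeR(-8,35)
A=(P-g)@np.c_[Rt[:,1],Rt[:,0],-Rt[:,2]]
for lo in (-60,-50,-40,20,30,40,50):
    k=(A[:,0]>=lo)&(A[:,0]<lo+10)&(abs(A[:,1])<30)&(A[:,2]>3)&(A[:,2]<35)
    if k.sum()>5: print(lo,k.sum(),np.percentile(A[k,1],[3,97]).mean().round(1),np.percentile(A[k,2],97).round(1))
E
```

```text
t: 17.35
ee_pos: [576.6, -308.9, 84.3]
orientation: [-1.542, 1.774, -0.922]
ft_force: [-0.4, 2.6, 2.2]
width: 43.6
t: 17.73
ee_pos: [573.8, -308.8, 88.3]
orientation: [-1.542, 1.774, -0.922]
ft_force: [1.5, -0.7, -0.5]
width: 43.8
-60 172 -0.4 14.4
-50 982 -0.3 15.6
-40 623 -0.3 19.6
20 1748 -0.4 20.8
30 1743 -0.4 20.8
40 1707 -0.4 21.0
50 814 -0.2 20.3
```

```bash
python3 - <<'E'
from seg import *
P0,R0,q=now(); n=-tubeR(-8,35)[:,2]; bx,_=yaw(-8); F=R.from_euler('z',180,degrees=True).as_matrix()
P,Rm,q=sim(P0,R0,P0+45*n,np.zeros(3),4,q)
P,Rm,q=sim(P,Rm,P-bx*130+np.array([0,0,70]),np.zeros(3),6,q)
ex,ey=yaw(6.1); S=np.array([580.4,242.0,52]); Rf=tubeR(6.1,20)@F; print(P)
g=S-8*ex+[0,0,110]; Pf=g+Rf[:,2]*ctrl.tcp_to_grasp
rv=R.from_matrix(Rm.T@Rf).as_rotvec(degrees=True); print(rv)
for nn in (24,):
    P,Rm,q=sim(P,Rm,Pf,rv,nn,q)
P,Rm,q=sim(P,Rm,Pf-[0,0,110],rv*0,3,q)
E
```

```text
turn/row [0. 0. 0.] n 4
0 [-0.   -0.38 -1.06] q [-0.74  0.65  2.18  2.36  0.72 -1.3 ] spd0.08 
1 [-0.   -0.38 -1.06] q [-0.75  0.63  2.19  2.34  0.71 -1.28] spd0.08 
2 [-0.   -0.38 -1.06] q [-0.76  0.6   2.2   2.32  0.7  -1.27] spd0.08 
3 [-0.   -0.38 -1.06] q [-0.77  0.58  2.21  2.29  0.7  -1.25] spd0.09 
turn/row [0. 0. 0.] n 6
0 [-0.    0.29 -2.44] q [-0.8   0.54  2.25  2.25  0.7  -1.24] spd0.13 
1 [-0.    0.29 -2.44] q [-0.83  0.5   2.29  2.21  0.71 -1.22] spd0.14 
2 [-0.    0.29 -2.44] q [-0.87  0.45  2.32  2.15  0.72 -1.19] spd0.14 
3 [-0.    0.29 -2.44] q [-0.92  0.41  2.35  2.09  0.72 -1.17] spd0.16 
4 [-0.    0.29 -2.44] q [-0.97  0.36  2.38  2.02  0.73 -1.13] spd0.18 
5 [-0.    0.29 -2.44] q [-1.02  0.32  2.41  1.94  0.74 -1.09] spd0.20 
[ 419.51512705 -287.08487394  195.07857765]
[-34.8397164   -8.63842155 -11.38574037]
turn/row [-1.45 -0.36 -0.47] n 24
0 [-2.27 -0.03  0.41] q [-0.95  0.29  2.42  1.98  0.7  -1.09] spd0.22 
1 [-2.27 -0.06  0.42] q [-0.88  0.27  2.44  2.03  0.65 -1.08] spd0.24 
2 [-2.27 -0.09  0.44] q [-0.8   0.25  2.45  2.07  0.6  -1.08] spd0.25 
3 [-2.26 -
[... 1162 characters left out ...]
  4.29  0.11 -2.54] spd0.12 ERR0.161
19 [-2.17 -0.61  0.52] q [ 0.3   0.33  2.22  4.31  0.11 -2.54] spd0.12 ERR0.187
20 [-2.16 -0.65  0.52] q [ 0.34  0.35  2.2   4.34  0.11 -2.54] spd0.11 ERR0.213
21 [-2.15 -0.68  0.52] q [ 0.37  0.37  2.17  4.36  0.11 -2.54] spd0.11 ERR0.240
22 [-2.14 -0.71  0.51] q [ 0.4   0.39  2.15  4.38  0.11 -2.54] spd0.10 ERR0.267
23 [-2.13 -0.74  0.51] q [ 0.43  0.41  2.12  4.4   0.11 -2.54] spd0.10 ERR0.295
turn/row [-0. -0. -0.] n 3
0 [-0.    1.25  3.45] q [ 0.43  0.48  2.1   4.4   0.11 -2.54] spd0.23 ERR0.247
1 [-0.    1.25  3.45] q [ 0.43  0.55  2.08  4.41  0.11 -2.54] spd0.23 ERR0.201
2 [-0.    1.25  3.45] q [ 0.43  0.62  2.05  4.41  0.11 -2.54] spd0.24 ERR0.158
```

```bash
python3 -m inch '[{"tx":0,"ty":-0.38,"tz":-1.06,"ax":0,"ay":0,"az":0,"jaw":0.494},{"tx":0,"ty":-0.38,"tz":-1.06,"ax":0,"ay":0,"az":0,"jaw":0.494},{"tx":0,"ty":-0.38,"tz":-1.06,"ax":0,"ay":0,"az":0,"jaw":0.494},{"tx":0,"ty":-0.35,"tz":-1.06,"ax":0,"ay":0,"az":0,"jaw":0.494},{"tx":0,"ty":0.2,"tz":-2,"ax":0,"ay":0,"az":0,"jaw":0.494},{"tx":0,"ty":0.3,"tz":-2.5,"ax":0,"ay":0,"az":0,"jaw":0.494},{"tx":0,"ty":0.3,"tz":-2.5,"ax":0,"ay":0,"az":0,"jaw":0.494},{"tx":0,"ty":0.3,"tz":-2.5,"ax":0,"ay":0,"az":0,"jaw":0.494},{"tx":0,"ty":0.3,"tz":-2.5,"ax":0,"ay":0,"az":0,"jaw":0.494},{"tx":0,"ty":0.3,"tz":-2,"ax":0,"ay":0,"az":0,"jaw":0.494},{"tx":0,"ty":0.1,"tz":-1,"ax":0,"ay":0,"az":0,"jaw":0.494},{"tx":0,"ty":0,"tz":0,"ax":0,"ay":0,"az":0,"jaw":0.494}]'
python3 - <<'E'
from seg import *
P0,R0,q=now(); F=R.from_euler('z',180,degrees=True).as_matrix(); print(q.round(2))
ex,ey=yaw(6.1); S=np.array([580.4,242.0,52]); Rf=tubeR(6.1,20)@F
Rm=tubeR(-12,22)@F; rv=R.from_matrix(R0.T@Rm).as_rotvec(degrees=True)
P,Rm,q=sim(P0,R0,P0+[10,30,10],rv,12,q)
g=S-8*ex+[0,0,110]; Pf=g+Rf[:,2]*ctrl.tcp_to_grasp
rv=R.from_matrix(Rm.T@Rf).as_rotvec(degrees=True)
P,Rm,q=sim(P,Rm,Pf,rv,14,q)
P,Rm,q=sim(P,Rm,Pf-[0,0,110],rv*0,3,q)
E
```

```text
t: 19.27
ee_pos: [415.4, -286.8, 196.3]
orientation: [-1.541, 1.774, -0.923]
ft_force: [0.6, 0.1, -1.2]
width: 43.5
[-1.03  0.31  2.41  1.92  0.75 -1.08]
turn/row [-2.75  0.21  0.26] n 12
0 [-0.26 -0.1  -0.01] q [-1.    0.27  2.4   1.87  0.67 -0.99] spd0.24 
1 [-0.26 -0.09 -0.01] q [-0.97  0.24  2.38  1.8   0.61 -0.88] spd0.28 
2 [-0.26 -0.09 -0.02] q [-0.93  0.21  2.37  1.71  0.54 -0.75] spd0.32 
3 [-0.26 -0.09 -0.02] q [-0.9   0.19  2.35  1.6   0.49 -0.6 ] spd0.38 
4 [-0.26 -0.09 -0.03] q [-0.87  0.17  2.33  1.45  0.45 -0.43] spd0.44 
5 [-0.26 -0.08 -0.04] q [-0.84  0.15  2.31  1.28  0.42 -0.23] spd0.50 
6 [-0.26 -0.08 -0.04] q [-0.81  0.14  2.28  1.09  0.4  -0.02] spd0.54 
7 [-0.26 -0.08 -0.04] q [-0.78  0.13  2.26  0.9   0.4   0.2 ] spd0.55 
8 [-0.26 -0.07 -0.05] q [-0.75  0.13  2.24  0.73  0.42  0.4 ] spd0.51 
9 [-0.26 -0.07 -0.05] q [-0.72  0.13  2.21  0.57  0.45  0.57] spd0.45 
10 [-0.26 -0.07 -0.06] q [-0.7   0.13  2.18  0.44  0.49  0.72] spd0.38 
11 [-0.26 -0.06 -0.06] q [-0.67  0.13  2.16  0.34  0.53  0.85] spd0.32 
turn/row [-0.14 -0.46 -1.21] n 14
0 [-3.71 -0.14  0.53] q 
[... 512 characters left out ...]
.15 -0.07  0.41  1.71] spd0.28 
8 [-3.59 -0.77  0.76] q [ 0.13  0.25  2.13 -0.12  0.41  1.8 ] spd0.26 
9 [-3.57 -0.85  0.79] q [ 0.2   0.28  2.09 -0.16  0.42  1.89] spd0.24 
10 [-3.54 -0.93  0.82] q [ 0.26  0.31  2.06 -0.19  0.43  1.95] spd0.22 
11 [-3.52 -1.    0.84] q [ 0.32  0.35  2.01 -0.21  0.45  2.01] spd0.20 
12 [-3.49 -1.08  0.87] q [ 0.38  0.38  1.97 -0.23  0.47  2.05] spd0.18 
13 [-3.46 -1.15  0.89] q [ 0.43  0.42  1.91 -0.23  0.49  2.08] spd0.17 
turn/row [-0. -0. -0.] n 3
0 [-0.    1.25  3.45] q [ 0.43  0.48  1.93 -0.28  0.41  2.13] spd0.21 
1 [-0.    1.25  3.45] q [ 0.43  0.55  1.94 -0.33  0.34  2.19] spd0.22 
2 [-0.    1.25  3.45] q [ 0.43  0.61  1.95 -0.42  0.27  2.28] spd0.23
```

```bash
python3 -m inch '[{"tx":-0.26,"ty":-0.1,"tz":0,"ax":-2.75,"ay":0.21,"az":0.26,"jaw":0.494},{"tx":-0.26,"ty":-0.1,"tz":0,"ax":-2.75,"ay":0.21,"az":0.26,"jaw":0.494},{"tx":-0.26,"ty":-0.1,"tz":0,"ax":-2.75,"ay":0.21,"az":0.26,"jaw":0.494},{"tx":-0.26,"ty":-0.1,"tz":0,"ax":-2.75,"ay":0.21,"az":0.26,"jaw":0.494},{"tx":-0.26,"ty":-0.1,"tz":0,"ax":-2.75,"ay":0.21,"az":0.26,"jaw":0.494},{"tx":-0.26,"ty":-0.1,"tz":0,"ax":-2.75,"ay":0.21,"az":0.26,"jaw":0.494},{"tx":-0.26,"ty":-0.1,"tz":0,"ax":-2.75,"ay":0.21,"az":0.26,"jaw":0.494},{"tx":-0.26,"ty":-0.1,"tz":0,"ax":-2.75,"ay":0.21,"az":0.26,"jaw":0.494},{"tx":-0.26,"ty":-0.1,"tz":0,"ax":-2.75,"ay":0.21,"az":0.26,"jaw":0.494},{"tx":-0.26,"ty":0,"tz":0,"ax":-2.75,"ay":0.21,"az":0.26,"jaw":0.494},{"tx":-0.26,"ty":0,"tz":0,"ax":-2.75,"ay":0.21,"az":0.26,"jaw":0.494},{"tx":-0.26,"ty":0,"tz":0,"ax":-2.75,"ay":0.21,"az":0.26,"jaw":0.494}]'
python3 - <<'E'
from seg import *
P,Rm,q=now(); F=R.from_euler('z',180,degrees=True).as_matrix(); print(q.round(2))
ex,ey=yaw(6.1); S=np.array([580.4,242.0,52]); Rf=tubeR(6.1,20)@F
g=S-8*ex+[0,0,110]; Pf=g+Rf[:,2]*ctrl.tcp_to_grasp
rv=R.from_matrix(Rm.T@Rf).as_rotvec(degrees=True)
P,Rm,q=sim(P,Rm,Pf,rv,18,q)
E
```

```text
t: 20.78
ee_pos: [427.8, -256.1, 201.8]
orientation: [-1.808, 2.228, -0.428]
ft_force: [-0.2, -0.4, -1.5]
width: 43.7
[-0.67  0.14  2.15  0.34  0.52  0.84]
turn/row [-0.1  -0.35 -0.93] n 18
0 [-2.88 -0.11  0.4 ] q [-0.6   0.14  2.17  0.31  0.5   0.91] spd0.22 
1 [-2.87 -0.16  0.41] q [-0.53  0.13  2.19  0.29  0.48  0.98] spd0.23 
2 [-2.87 -0.21  0.43] q [-0.46  0.13  2.2   0.25  0.46  1.06] spd0.24 
3 [-2.86 -0.26  0.45] q [-0.39  0.14  2.2   0.21  0.45  1.14] spd0.24 
4 [-2.86 -0.3   0.46] q [-0.32  0.14  2.2   0.17  0.43  1.23] spd0.24 
5 [-2.85 -0.35  0.48] q [-0.24  0.15  2.2   0.13  0.42  1.32] spd0.24 
6 [-2.84 -0.4   0.5 ] q [-0.17  0.17  2.2   0.08  0.41  1.42] spd0.24 
7 [-2.83 -0.45  0.51] q [-0.1   0.18  2.19  0.03  0.41  1.51] spd0.23 
8 [-2.82 -0.49  0.53] q [-0.03  0.2   2.18 -0.01  0.4   1.6 ] spd0.23 
9 [-2.81 -0.54  0.55] q [ 0.03  0.22  2.16 -0.06  0.4   1.68] spd0.22 
10 [-2.79 -0.59  0.56] q [ 0.09  0.24  2.14 -0.1   0.41  1.76] spd0.21 
11 [-2.78 -0.63  0.58] q [ 0.15  0.26  2.11 -0.13  0.41  1.83] spd0.20 
12 [-2.76 -0.68  0.59] q [ 0.21  0.29  2.09 -0.16  0.42  1.89] spd0.18 
13 [-2.75 -0.72  0.61] q [ 0.26  0.31  2.06 -0.18  0.43  1.94] spd0.17 
14 [-2.73 -0.77  0.63] q [ 0.3   0.34  2.03 -0.2   0.44  1.99] spd0.16 
15 [-2.72 -0.82  0.64] q [ 0.35  0.36  1.99 -0.22  0.46  2.03] spd0.15 
16 [-2.7  -0.86  0.66] q [ 0.39  0.39  1.95 -0.23  0.47  2.06] spd0.14 
17 [-2.68 -0.91  0.67] q [ 0.43  0.42  1.91 -0.23  0.49  2.08] spd0.13
```

```bash
python3 -m inch '[{"tx":-2,"ty":-0.1,"tz":0.1,"ax":-0.1,"ay":-0.35,"az":-0.93,"jaw":0.494},{"tx":-2.9,"ty":-0.15,"tz":0.2,"ax":-0.1,"ay":-0.35,"az":-0.93,"jaw":0.494},{"tx":-2.9,"ty":-0.2,"tz":0.3,"ax":-0.1,"ay":-0.35,"az":-0.93,"jaw":0.494},{"tx":-2.9,"ty":-0.25,"tz":0.4,"ax":-0.1,"ay":-0.35,"az":-0.93,"jaw":0.494},{"tx":-2.9,"ty":-0.3,"tz":0.46,"ax":-0.1,"ay":-0.35,"az":-0.93,"jaw":0.494},{"tx":-2.9,"ty":-0.35,"tz":0.48,"ax":-0.1,"ay":-0.35,"az":-0.93,"jaw":0.494},{"tx":-2.9,"ty":-0.4,"tz":0.5,"ax":-0.1,"ay":-0.35,"az":-0.93,"jaw":0.494},{"tx":-2.9,"ty":-0.45,"tz":0.5,"ax":-0.1,"ay":-0.35,"az":-0.93,"jaw":0.494},{"tx":-2.9,"ty":-0.5,"tz":0.53,"ax":-0.1,"ay":-0.35,"az":-0.93,"jaw":0.494},{"tx":-2.9,"ty":-0.54,"tz":0.55,"ax":-0.1,"ay":-0.35,"az":-0.93,"jaw":0.494},{"tx":-2.8,"ty":-0.6,"tz":0.56,"ax":-0.1,"ay":-0.35,"az":-0.93,"jaw":0.494},{"tx":-2.8,"ty":-0.63,"tz":0.58,"ax":-0.1,"ay":-0.35,"az":-0.93,"jaw":0.494}]'
python3 -m inch '[{"tx":-2.8,"ty":-0.68,"tz":0.59,"ax":-0.1,"ay":-0.35,"az":-0.93,"jaw":0.494},{"tx":-2.75,"ty":-0.72,"tz":0.61,"ax":-0.1,"ay":-0.35,"az":-0.93,"jaw":0.494},{"tx":-2.7,"ty":-0.77,"tz":0.63,"ax":-0.1,"ay":-0.35,"az":-0.93,"jaw":0.494},{"tx":-2.7,"ty":-0.82,"tz":0.64,"ax":-0.1,"ay":-0.35,"az":-0.93,"jaw":0.494},{"tx":-2.3,"ty":-0.86,"tz":0.66,"ax":-0.1,"ay":-0.35,"az":-0.93,"jaw":0.494},{"tx":-1.5,"ty":-0.9,"tz":0.67,"ax":-0.1,"ay":-0.35,"az":-0.93,"jaw":0.494},{"tx":0,"ty":0,"tz":0,"ax":0,"ay":0,"az":0,"jaw":0.494},{"tx":0,"ty":0,"tz":0,"ax":0,"ay":0,"az":0,"jaw":0.494}]'
cat > pl.py <<'E'
from seg import *
import sys
im,d=viewer.get_image('wrist'); save(sys.argv[1],im); cal=viewer.get_calibration('wrist')
P,Rm,q=now(); g=P-Rm[:,2]*ctrl.tcp_to_grasp; F=R.from_euler('z',180,degrees=True).as_matrix(); print(q.round(2),'g',g.round(1))
ex,ey=yaw(6.1); S=np.array([580.4,242.0,52]); Rf=tubeR(6.1,20)@F
print('rv to go',R.from_matrix(Rm.T@Rf).as_rotvec(degrees=True).round(2),'shift',(Rm.T@(S-8*ex-g)).round(1), 'world-cab',(np.c_[ex,ey,[0,0,1]].T@(S-8*ex-g)).round(1))
X=pts('wrist',np.ones_like(d,bool),d,cal); A=(X-g)@np.c_[ex,ey,[0,0,1]]
for lo in range(-90,80,10):
    k=(A[:,0]>=lo)&(A[:,0]<lo+10)&(abs(A[:,1])<30)&(A[:,2]>3)&(A[:,2]<35)
    if k.sum()>15: print(lo,k.sum(),'mid',np.percentile(A[k,1],[3,97]).mean().round(1),'h',np.percentile(A[k,2],97).round(1))
B=(X-S)@np.c_[ex,ey,[0,0,1]]
for lo,hi in ((-43,-29),(29,43)):
    k=(B[:,0]>lo-4)&(B[:,0]<hi+4)&(abs(B[:,1])<32)&(B[:,2]>-27)&(B[:,2]<-5)
    if k.sum()>10: print('V',lo,k.sum(),np.percentile(B[k],[3,97],axis=0).round(1).tolist())
E
python3 pl.py w8.png
```

```text
t: 22.28
ee_pos: [524.6, 73.8, 169.5]
orientation: [-2.028, 2.023, -0.371]
ft_force: [-0.0, -0.3, -1.1]
width: 43.6
t: 23.28
ee_pos: [576.1, 221.5, 150.6]
orientation: [-2.127, 1.916, -0.342]
ft_force: [0.1, -1.0, -1.1]
width: 43.8
[ 0.4   0.4   1.94 -0.22  0.48  2.04] g [569.7 220.7 168.4]
rv to go [-0.12 -0.14 -0.11] shift [-20.2  35.5 110.9] world-cab [   4.9   20.  -116.4]
-60 147 mid -0.5 h 14.3
-50 983 mid -0.7 h 16.2
-40 661 mid -0.2 h 20.1
-20 1256 mid -0.5 h 26.3
-10 2078 mid -0.5 h 32.6
0 2951 mid -0.0 h 32.7
10 1861 mid 1.1 h 21.4
20 1701 mid -0.7 h 21.4
30 1759 mid -0.7 h 21.5
40 1723 mid -0.7 h 21.4
50 872 mid -0.7 h 21.0
60 277 mid -0.8 h 6.3
V 29 146 [[31.4, 18.3, -13.8], [44.5, 26.9, -8.0]]
```

View pics/w8.png

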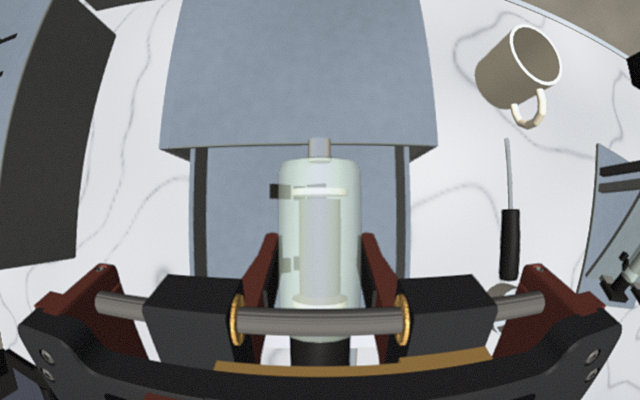

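```bash
python3 -m inch '[{"tx":-1,"ty":0,"tz":0,"ax":-0.1,"ay":-0.1,"az":-0.1,"jaw":0.494},{"tx":-1.07,"ty":0.2,"tz":1,"ax":0,"ay":0,"az":0,"jaw":0.494},{"tx":0,"ty":0.7,"tz":2,"ax":0,"ay":0,"az":0,"jaw":0.494},{"tx":0,"ty":0.7,"tz":2,"ax":0,"ay":0,"az":0,"jaw":0.494},{"tx":0,"ty":0.6,"tz":2,"ax":0,"ay":0,"az":0,"jaw":0.494},{"tx":0,"ty":0.4,"tz":1.74,"ax":0,"ay":0,"az":0,"jaw":0.494},{"tx":0,"ty":0,"tz":0,"ax":0,"ay":0,"az":0,"jaw":0.494},{"tx":0,"ty":0,"tz":0,"ax":0,"ay":0,"az":0,"jaw":0.494}]'
python3 pl.py w9.png
```

```text
t: 24.32
ee_pos: [580.2, 243.6, 60.3]
orientation: [-2.129, 1.912, -0.339]
ft_force: [0.4, 0.7, -0.8]
width: 43.8
[ 0.43  0.57  1.94 -0.36  0.32  2.22] g [574.  242.9  78.2]
rv to go [-0.13  0.01  0.02] shift [ 1.6 10.6 24. ] world-cab [ -1.7  -1.6 -26.2]
-60 152 mid -0.9 h 14.2
-50 972 mid -0.9 h 16.0
-40 665 mid -0.3 h 20.1
-20 1258 mid -0.5 h 26.6
-10 2085 mid -0.6 h 32.5
0 2949 mid 0.1 h 32.7
10 1868 mid -0.1 h 21.4
20 1715 mid -0.6 h 21.4
30 1764 mid -0.6 h 21.6
40 1719 mid -0.6 h 21.6
50 872 mid -0.6 h 21.1
60 293 mid -0.4 h 6.0
70 658 mid -0.3 h 12.5
V -43 18 [[-39.1, -26.7, -12.1], [-28.1, -26.2, -9.6]]
V 29 22 [[31.9, -26.0, -11.3], [44.8, -25.7, -9.5]]
```

View pics/w9.png

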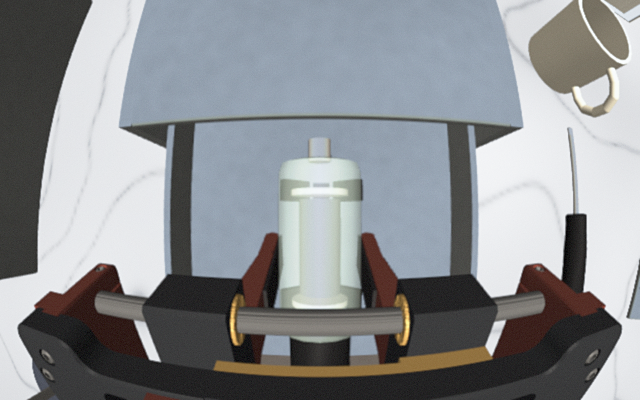

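```bash
python3 -m inch '[{"tx":0.04,"ty":0.34,"tz":0.94,"ax":0,"ay":0,"az":0,"jaw":0.494},{"tx":0,"ty":0.27,"tz":0.75,"ax":0,"ay":0,"az":0,"jaw":0.494},{"tx":0,"ty":0.1,"tz":0.28,"ax":0,"ay":0,"az":0,"jaw":0.494},{"tx":0,"ty":0,"tz":0,"ax":0,"ay":0,"az":0,"jaw":0.494}]';python3 -m inch '[{"tx":0,"ty":0.07,"tz":0.19,"ax":0,"ay":0,"az":0,"jaw":0.494},{"tx":0,"ty":0,"tz":0,"ax":0,"ay":0,"az":0,"jaw":0.494}]'; python3 -m inch '[{"tx":0,"ty":0.03,"tz":0.1,"ax":0,"ay":0,"az":0,"jaw":0.494},{"tx":0,"ty":0,"tz":0,"ax":0,"ay":0,"az":0,"jaw":0.494}]'
```

```text
t: 24.88
ee_pos: [579.8, 242.8, 38.6]
orientation: [-2.13, 1.913, -0.338]
ft_force: [0.2, -1.1, -1.0]
width: 43.6
t: 25.12
ee_pos: [580.0, 242.9, 37.0]
orientation: [-2.129, 1.913, -0.339]
ft_force: [0.1, 0.2, -1.3]
width: 43.8
t: 25.38
ee_pos: [580.1, 242.9, 36.0]
orientation: [-2.129, 1.913, -0.339]
ft_force: [0.2, -0.2, -1.5]
width: 43.9
```

```bash
python3 -m inch '[{"tx":0,"ty":0.03,"tz":0.09,"ax":0,"ay":0,"az":0,"jaw":0.494},{"tx":0,"ty":0,"tz":0,"ax":0,"ay":0,"az":0,"jaw":0.494}]'; python3 -m inch '[{"tx":0,"ty":0.02,"tz":0.05,"ax":0,"ay":0,"az":0,"jaw":0.494},{"tx":0,"ty":0,"tz":0,"ax":0,"ay":0,"az":0,"jaw":0.494}]'; python3 -m inch '[{"tx":0,"ty":0.02,"tz":0.05,"ax":0,"ay":0,"az":0,"jaw":0.494},{"tx":0,"ty":0,"tz":0,"ax":0,"ay":0,"az":0,"jaw":0.494}]'
```

```text
t: 25.62
ee_pos: [580.3, 242.9, 35.3]
orientation: [-2.129, 1.912, -0.339]
ft_force: [-0.0, -0.9, 2.1]
width: 43.8
t: 25.88
ee_pos: [580.7, 243.0, 35.2]
orientation: [-2.128, 1.912, -0.34]
ft_force: [-1.7, -2.2, 7.1]
width: 43.4
t: 26.12
ee_pos: [581.1, 243.0, 35.1]
orientation: [-2.127, 1.912, -0.34]
ft_force: [-1.1, -3.1, 8.5]
width: 44.2
```

```bash
python3 -m inch '[{"tx":0,"ty":-0.02,"tz":-0.07,"ax":0,"ay":0,"az":0,"jaw":0.494},{"tx":0,"ty":0,"tz":0,"ax":0,"ay":0,"az":0,"jaw":0.502},{"tx":0,"ty":0,"tz":0,"ax":0,"ay":0,"az":0,"jaw":0.51},{"tx":0,"ty":0,"tz":0,"ax":0,"ay":0,"az":0,"jaw":0.55},{"tx":0,"ty":0,"tz":0,"ax":0,"ay":0,"az":0,"jaw":0.65},{"tx":0,"ty":0,"tz":0,"ax":0,"ay":0,"az":0,"jaw":0.7},{"tx":0,"ty":0,"tz":0,"ax":0,"ay":0,"az":0,"jaw":0.7}]'; python3 - <<'E'
from seg import *
P,Rm,q=now(); print(q.round(2)); F=R.from_euler('z',180,degrees=True).as_matrix()
P1,Rm,q=sim(P,Rm,P-Rm[:,2]*130,np.zeros(3),6,q)
# closing pose: tool down, jaw along drawer x, shut fingers pushing... handle pinch
ex,ey=yaw(6.1); h=np.array([433.5,228.2,58]); Rd=np.c_[-ey,-ex,[0,0,-1.]]
for nm,Rt in (('x=ex',np.c_[ex,-ey,[0,0,-1.]]),('x=-ex',np.c_[-ex,ey,[0,0,-1.]])):
    print(nm,R.from_matrix(Rm.T@Rt).as_rotvec(degrees=True).round(1),ik(h,Rt,[q[0],.5,1.9,0,.8,1.]),ik(h+ex*160,Rt,[q[0],.5,1.9,0,.8,1.]))
E
```

```text
t: 27.0
ee_pos: [580.0, 243.0, 34.6]
orientation: [-2.129, 1.913, -0.339]
ft_force: [-1.5, -0.1, -0.7]
width: 61.6
[ 0.43  0.61  1.94 -0.42  0.27  2.28]
turn/row [0. 0. 0.] n 6
0 [-0.   -0.   -2.17] q [ 0.44  0.57  1.96 -0.38  0.3   2.25] spd0.14 
1 [-0.   -0.   -2.17] q [ 0.44  0.53  1.97 -0.35  0.33  2.22] spd0.15 
2 [-0.   -0.   -2.17] q [ 0.45  0.48  1.98 -0.32  0.37  2.19] spd0.15 
3 [-0.   -0.   -2.17] q [ 0.45  0.44  1.98 -0.3   0.4   2.17] spd0.15 
4 [-0.   -0.   -2.17] q [ 0.46  0.39  1.99 -0.28  0.44  2.15] spd0.15 
5 [-0.   -0.   -2.17] q [ 0.46  0.35  1.99 -0.26  0.48  2.14] spd0.15 
x=ex [-15.7 -15.8 -89. ] (array([ 4.59982596e-01,  5.36698108e-01,  2.02523793e+00, -9.02290712e-16,
        5.79656611e-01,  3.53517512e-01]), np.float64(2.9842794901924207e-15)) (array([ 3.73558108e-01,  6.85746686e-01,  1.67911057e+00, -3.39325467e-12,
        7.76735396e-01,  2.67093023e-01]), np.float64(1.3905605555919464e-11))
x=-ex [-15.8  15.7  89. ] (array([0.3305501 , 0.51450092, 2.19522997, 0.8119634 , 0.27973129,
       2.54      ]), np.float64(0.2450572307228595)) (array([0.237089  , 0.6418149 , 1.88583401, 0.69844141, 0.44357625,
       2.54      ]), np.float64(0.3003981526477074))
```

```bash
python3 -m inch '[{"tx":0,"ty":0,"tz":-1,"ax":0,"ay":0,"az":0,"jaw":0.7},{"tx":0,"ty":0,"tz":-2,"ax":0,"ay":0,"az":0,"jaw":0.7},{"tx":0,"ty":0,"tz":-3,"ax":0,"ay":0,"az":0,"jaw":0.7},{"tx":0,"ty":0,"tz":-3,"ax":0,"ay":0,"az":0,"jaw":0.7},{"tx":0,"ty":0,"tz":-3,"ax":0,"ay":0,"az":0,"jaw":0.7},{"tx":0,"ty":0,"tz":-1,"ax":0,"ay":0,"az":0,"jaw":0.7},{"tx":0,"ty":0,"tz":0,"ax":0,"ay":0,"az":0,"jaw":0.7}]'; python3 - <<'E'
from seg import *
im,d=viewer.get_image('wrist'); save('w10.png',im); cal=viewer.get_calibration('wrist')
P,Rm,q=now(); ex,ey=yaw(6.1); S=np.array([580.4,242.0,52]); X=pts('wrist',np.ones_like(d,bool),d,cal); A=(X-S)@np.c_[ex,ey,[0,0,1]]
for lo in range(-90,80,10):
    k=(A[:,0]>=lo)&(A[:,0]<lo+10)&(abs(A[:,1])<24)&(A[:,2]>0)&(A[:,2]<35)
    if k.sum()>15: print(lo,k.sum(),'mid',np.percentile(A[k,1],[3,97]).mean().round(1),'h',np.percentile(A[k,2],97).round(1))
h=np.array([433.5,228.2,58])-1.7*ey*0; Rt=np.c_[ex,-ey,[0,0,-1.]]
rv=R.from_matrix(Rm.T@Rt).as_rotvec(degrees=True)
P1=h+[0,0,80-ctrl.tcp_to_grasp]
sim(P,Rm,P1,rv,14,q)
E
```

```text
t: 27.88
ee_pos: [535.9, 238.4, 157.4]
orientation: [-2.128, 1.912, -0.339]
ft_force: [0.1, 0.4, 0.1]
width: 61.7
-90 486 mid 0.3 h 25.6
-80 82 mid -0.2 h 16.1
-70 412 mid -0.2 h 16.0
-60 407 mid -0.1 h 16.2
-50 402 mid -0.2 h 18.2
-40 543 mid -0.1 h 21.0
-30 512 mid -0.1 h 21.1
-20 555 mid -0.1 h 20.9
-10 539 mid -0.1 h 21.2
0 528 mid -0.1 h 21.0
10 538 mid -0.1 h 21.0
20 517 mid -0.1 h 21.2
30 516 mid -0.1 h 21.0
40 404 mid 0.1 h 20.8
50 84 mid 0.4 h 5.4
60 29 mid -0.1 h 5.7
70 87 mid 0.2 h 34.9
turn/row [-1.12 -1.13 -6.35] n 14
0 [-0.01  0.78 -0.  ] q [ 0.45  0.35  2.   -0.2   0.48  1.96] spd0.45 
1 [-0.09  0.77  0.01] q [ 0.44  0.34  2.01 -0.14  0.49  1.79] spd0.43 
2 [-0.18  0.76  0.03] q [ 0.43  0.34  2.01 -0.09  0.51  1.63] spd0.41 
3 [-0.26  0.73  0.05] q [ 0.43  0.34  2.01 -0.05  0.52  1.48] spd0.39 
4 [-0.34  0.7   0.07] q [ 0.42  0.35  2.01 -0.01  0.54  1.33] spd0.37 
5 [-0.41  0.66  0.09] q [0.42 0.35 2.01 0.01 0.57 1.19] spd0.35 
6 [-0.48  0.6   0.11] q [0.42 0.35 2.01 0.03 0.59 1.07] spd0.32 
7 [-0.54  0.55  0.13] q [0.42 0.35 2.01 0.04 0.62 0.95] spd0.30 
8 [-0.6   0.48  0.16] q [0.42 0.36 2.01 0.04 0.64 0.84] spd0.29 
9 [-0.64  0.41  0.18] q [0.42 0.36 2.01 0.04 0.67 0.73] spd0.27 
10 [-0.68  0.33  0.2 ] q [0.43 0.37 2.   0.04 0.69 0.63] spd0.26 
11 [-0.71  0.25  0.22] q [0.44 0.37 2.   0.03 0.71 0.53] spd0.24 
12 [-0.73  0.17  0.23] q [0.45 0.38 2.   0.02 0.74 0.44] spd0.23 
13 [-0.73  0.08  0.25] q [ 0.46  0.39  2.   -0.    0.76  0.35] spd0.22
```

View pics/w10.png

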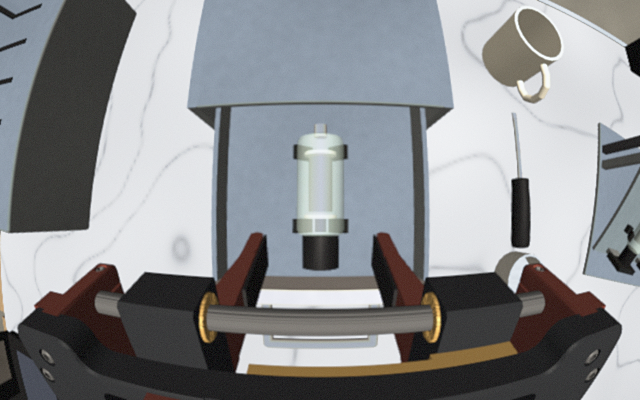

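```bash
python3 -m inch '[{"tx":0,"ty":0.78,"tz":0,"ax":-1.12,"ay":-1.13,"az":-6.35,"jaw":0.35},{"tx":-0.1,"ty":0.77,"tz":0,"ax":-1.12,"ay":-1.13,"az":-6.35,"jaw":0.35},{"tx":-0.18,"ty":0.76,"tz":0.03,"ax":-1.12,"ay":-1.13,"az":-6.35,"jaw":0.35},{"tx":-0.26,"ty":0.73,"tz":0.05,"ax":-1.12,"ay":-1.13,"az":-6.35,"jaw":0.35},{"tx":-0.34,"ty":0.7,"tz":0.07,"ax":-1.12,"ay":-1.13,"az":-6.35,"jaw":0.35},{"tx":-0.41,"ty":0.66,"tz":0.09,"ax":-1.12,"ay":-1.13,"az":-6.35,"jaw":0.35},{"tx":-0.48,"ty":0.6,"tz":0.11,"ax":-1.12,"ay":-1.13,"az":-6.35,"jaw":0.35},{"tx":-0.54,"ty":0.55,"tz":0.13,"ax":-1.12,"ay":-1.13,"az":-6.35,"jaw":0.35},{"tx":-0.6,"ty":0.48,"tz":0.16,"ax":-1.12,"ay":-1.13,"az":-6.35,"jaw":0.35},{"tx":-0.64,"ty":0.41,"tz":0.18,"ax":-1.12,"ay":-1.13,"az":-6.35,"jaw":0.35},{"tx":-0.68,"ty":0.33,"tz":0.2,"ax":-1.12,"ay":-1.13,"az":-6.35,"jaw":0.35},{"tx":-0.71,"ty":0.25,"tz":0.22,"ax":-1.12,"ay":-1.13,"az":-6.35,"jaw":0.35}]'
python3 -m inch '[{"tx":-0.73,"ty":0.17,"tz":0.23,"ax":-1.12,"ay":-1.13,"az":-6.35,"jaw":0.35},{"tx":-0.73,"ty":0.08,"tz":0.25,"ax":-1.12,"ay":-1.13,"az":-6.35,"jaw":0.35},{"tx":0,"ty":0,"tz":0,"ax":0,"ay":0,"az":0,"jaw":0.35}]'
python3 - <<'E'
from seg import *
im,d=viewer.get_image('wrist'); save('w11.png',im); cal=viewer.get_calibration('wrist')
P,Rm,q=now(); ex,ey=yaw(6.1); h=np.array([433.5,228.2,58]); g=P-Rm[:,2]*ctrl.tcp_to_grasp; Rt=np.c_[ex,-ey,[0,0,-1.]]
print('rv',R.from_matrix(Rm.T@Rt).as_rotvec(degrees=True).round(2),'shift',(Rm.T@(h-g)).round(1))
X=pts('wrist',np.ones_like(d,bool),d,cal); A=(X-h)@np.c_[ex,ey,[0,0,1]]
k=(abs(A[:,0])<20)&(abs(A[:,1])<40)&(A[:,2]>-10)&(A[:,2]<12); print(k.sum(),np.percentile(A[k],[3,50,97],axis=0).round(1).tolist())
E
```

```text
t: 29.42
ee_pos: [447.5, 229.2, 123.4]
orientation: [-3.096, 0.175, -0.053]
ft_force: [-0.6, 0.2, -0.2]
width: 30.8
t: 29.8
ee_pos: [432.9, 228.1, 118.3]
orientation: [-3.137, -0.165, 0.004]
ft_force: [0.4, -0.6, 1.0]
width: 30.8
rv [-0.06  0.08 -0.17] shift [ 0.4  0.  79.3]
1255 [[-2.7, -37.3, 0.8], [1.9, 3.5, 4.1], [6.4, 38.0, 5.7]]
```

```bash
python3 -m inch '[{"tx":0.15,"ty":0,"tz":3,"ax":0,"ay":0,"az":0,"jaw":0.35},{"tx":0,"ty":0,"tz":3,"ax":0,"ay":0,"az":0,"jaw":0.35},{"tx":0,"ty":0,"tz":1.9,"ax":0,"ay":0,"az":0,"jaw":0.35},{"tx":0,"ty":0,"tz":0,"ax":0,"ay":0,"az":0,"jaw":0.2},{"tx":0,"ty":0,"tz":0,"ax":0,"ay":0,"az":0,"jaw":0.1},{"tx":0,"ty":0,"tz":0,"ax":0,"ay":0,"az":0,"jaw":0.1},{"tx":0,"ty":0,"tz":0,"ax":0,"ay":0,"az":0,"jaw":0.1}]'
python3 -m inch '[{"tx":0.4,"ty":0,"tz":0,"ax":0,"ay":0,"az":0,"jaw":0.1},{"tx":0.8,"ty":0,"tz":0,"ax":0,"ay":0,"az":0,"jaw":0.1},{"tx":1.3,"ty":0,"tz":0,"ax":0,"ay":0,"az":0,"jaw":0.1},{"tx":1.6,"ty":0,"tz":0,"ax":0,"ay":0,"az":0,"jaw":0.1},{"tx":1.6,"ty":0,"tz":0,"ax":0,"ay":0,"az":0,"jaw":0.1},{"tx":1.6,"ty":0,"tz":0,"ax":0,"ay":0,"az":0,"jaw":0.1},{"tx":1.6,"ty":0,"tz":0,"ax":0,"ay":0,"az":0,"jaw":0.1},{"tx":1.6,"ty":0,"tz":0,"ax":0,"ay":0,"az":0,"jaw":0.1},{"tx":1.4,"ty":0,"tz":0,"ax":0,"ay":0,"az":0,"jaw":0.1},{"tx":1,"ty":0,"tz":0,"ax":0,"ay":0,"az":0,"jaw":0.1},{"tx":0.5,"ty":0,"tz":0,"ax":0,"ay":0,"az":0,"jaw":0.1},{"tx":0,"ty":0,"tz":0,"ax":0,"ay":0,"az":0,"jaw":0.1}]'
```

```text
t: 30.72
ee_pos: [435.0, 228.6, 41.2]
orientation: [-3.136, -0.165, -0.001]
ft_force: [-0.6, -1.1, 1.1]
width: 9.7
t: 32.22
ee_pos: [569.8, 243.1, 41.2]
orientation: [-3.135, -0.166, -0.004]
ft_force: [1.9, 0.1, 4.0]
width: 9.3
```

```bash
python3 -m inch '[{"tx":0.4,"ty":0,"tz":0,"ax":0,"ay":0,"az":0,"jaw":0.1},{"tx":0.5,"ty":0,"tz":0,"ax":0,"ay":0,"az":0,"jaw":0.1},{"tx":0.5,"ty":0,"tz":0,"ax":0,"ay":0,"az":0,"jaw":0.1},{"tx":0.4,"ty":0,"tz":0,"ax":0,"ay":0,"az":0,"jaw":0.1},{"tx":0.3,"ty":0,"tz":0,"ax":0,"ay":0,"az":0,"jaw":0.1},{"tx":0,"ty":0,"tz":0,"ax":0,"ay":0,"az":0,"jaw":0.1}]'; python3 -m inch '[{"tx":0.2,"ty":0,"tz":0,"ax":0,"ay":0,"az":0,"jaw":0.1},{"tx":0.2,"ty":0,"tz":0,"ax":0,"ay":0,"az":0,"jaw":0.1},{"tx":0.2,"ty":0,"tz":0,"ax":0,"ay":0,"az":0,"jaw":0.1},{"tx":0,"ty":0,"tz":0,"ax":0,"ay":0,"az":0,"jaw":0.1}]'
```

```text
t: 32.98
ee_pos: [589.6, 245.2, 41.2]
orientation: [-3.135, -0.166, -0.002]
ft_force: [-0.1, -0.4, 6.1]
width: 9.1
t: 33.48
ee_pos: [592.1, 245.4, 41.1]
orientation: [-3.136, -0.165, 0.009]
ft_force: [-11.9, 0.8, 15.1]
width: 9.4
```

```bash
python3 -m inch '[{"tx":0.2,"ty":0,"tz":0,"ax":0,"ay":0,"az":0,"jaw":0.1},{"tx":0,"ty":0,"tz":0,"ax":0,"ay":0,"az":0,"jaw":0.1}]'; python3 -m inch '[{"tx":-0.15,"ty":0,"tz":0,"ax":0,"ay":0,"az":0,"jaw":0.14},{"tx":-0.1,"ty":0,"tz":0,"ax":0,"ay":0,"az":0,"jaw":0.25},{"tx":0,"ty":0,"tz":0,"ax":0,"ay":0,"az":0,"jaw":0.35},{"tx":0,"ty":0,"tz":0,"ax":0,"ay":0,"az":0,"jaw":0.35},{"tx":0,"ty":0,"tz":-3,"ax":0,"ay":0,"az":0,"jaw":0.35},{"tx":0,"ty":0,"tz":-5,"ax":0,"ay":0,"az":0,"jaw":0.35},{"tx":-3,"ty":0,"tz":-5,"ax":0,"ay":0,"az":0,"jaw":0.35},{"tx":-5,"ty":0,"tz":-5,"ax":0,"ay":0,"az":0,"jaw":0.35},{"tx":-6,"ty":0,"tz":-3,"ax":0,"ay":0,"az":0,"jaw":0.35},{"tx":-6,"ty":0,"tz":0,"ax":0,"ay":0,"az":0,"jaw":0.35},{"tx":0,"ty":0,"tz":0,"ax":0,"ay":0,"az":0,"jaw":0.35}]'
python3 - <<'E'
from seg import *
ex,ey=yaw(6.1); h=np.array([433.0,228.2,0])
for c in ('top','wrist'):
    im,d=viewer.get_image(c); save('z'+c+'.png',im); cal=viewer.get_calibration(c)
    X=pts(c,np.ones_like(d,bool),d,cal); A=(X-h)@np.c_[ex,ey,[0,0,1]]
    k=(A[:,0]>130)&(A[:,0]<215)&(abs(A[:,1])<40)&(A[:,2]>50)&(A[:,2]<68); B=A[k]; hi,e=np.histogram(B[:,0],bins=np.arange(130,216,5)); print(c,'handle hist',list(zip(e[:-1].tolist(),hi.tolist())))
    k=(A[:,0]>190)&(A[:,0]<240)&(abs(A[:,1])<80)&(A[:,2]>71)&(A[:,2]<83); print('panel top',np.percentile(A[k,0],[3,97]).round(1))
    k=(A[:,0]>205)&(A[:,0]<260)&(abs(A[:,1])<80)&(A[:,2]>85)&(A[:,2]<95); print('cab front',np.percentile(A[k,0],[1]).round(1))
for n in ('small_tube_mid','screw_tin','mouse','mug'):
    pass
E
```

```text
t: 33.72
ee_pos: [592.1, 245.4, 41.0]
orientation: [-3.137, -0.165, 0.015]
ft_force: [-17.9, -0.0, 21.3]
width: 9.6
t: 35.1
ee_pos: [401.9, 224.1, 242.9]
orientation: [-3.136, -0.168, 0.003]
ft_force: [-0.0, -0.9, -0.1]
width: 30.3
top handle hist [(130, 0), (135, 0), (140, 0), (145, 0), (150, 26), (155, 58), (160, 27), (165, 0), (170, 0), (175, 0), (180, 0), (185, 0), (190, 0), (195, 0), (200, 46), (205, 0), (210, 0)]
panel top [203.2 217.3]
cab front [217.4]
wrist handle hist [(130, 0), (135, 0), (140, 0), (145, 0), (150, 0), (155, 202), (160, 234), (165, 50), (170, 0), (175, 0), (180, 0), (185, 0), (190, 0), (195, 0), (200, 0), (205, 446), (210, 0)]
panel top [207.  220.8]
cab front [221.]
```

View pics/ztop.png

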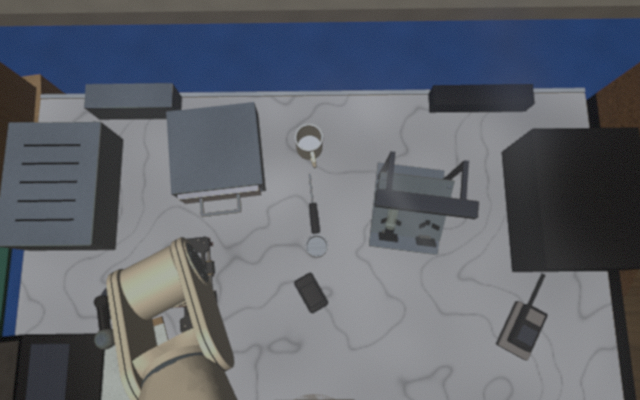

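```bash
python3 -c "
from workcell import ctrl
print(ctrl.close_job())"
```

```text
the job is handed in; nothing more can be done
None
```

The job is done and handed in at about 35 s. I pulled the drawer to its stop and lifted the big tube out of the rack. I laid it in the saddle with its base toward the handle, released it, and pushed the drawer shut at about 0.13 m/s.

**Tube in the saddle:** After release, the wrist camera showed the tube level within about 0.3 mm along its length, centred to about 0.1 mm and resting in both supports. On placing, it touched its support before I let go, pressing with about 8 N.

**Drawer:** After closing, the panel's back edge matched the cabinet front, at 217.3 mm against 217.4 mm in the top camera. The handle had stopped against about 18 N. I could not see the tube once the drawer was shut.

**Rest of the desk:** In the last top picture the slim tube, tin, mouse, driver and mug look unmoved. The arm was clear of everything.

**Not measured directly:** The grip force on the glass cannot be read. I set it by the jaw opening, which a slip test on the handle put at roughly 6 to 10 N a side. Wrist-camera heights read 1 to 4 mm low, so I relied on touch for the final height.

**Went wrong on the way:** My first approach to the rack ran into the last joint's range limit. I turned the gripper half a turn and approached at a flatter angle. Nothing was touched.

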